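# Put the sanding drums away in order of size

## Task

Sanding is finished: put the four sanding drums from the mat back into their plywood rack in order of size, the thinnest in the smallest ring up to the thickest in the largest, each standing upright on the base inside its own ring. Set them down rather than dropping them, and do not knock over the varnish jar that stands among them.

Things in the scene. Friction and masses are not known exactly. Their poses are not given: they have to be found in the camera images.
- drum_1: The thinnest of the four sanding drums: an upright cylinder 25 mm in diameter and 76 mm tall (brown grit sleeve on a black rubber core, small steel washer with a dark bore in its top), 45 to 270 g from thin to thick, give or take 30 %. It stands loose on the grey mat (3 mm thick). Origin at the centre of its underside, z up its axis.
- drum_2: The second thinnest of the four sanding drums: an upright cylinder 38 mm in diameter and 76 mm tall (brown grit sleeve on a black rubber core, small steel washer with a dark bore in its top), 45 to 270 g from thin to thick, give or take 30 %. It stands loose on the grey mat (3 mm thick). Origin at the centre of its underside, z up its axis.
- drum_3: The second thickest of the four sanding drums: an upright cylinder 51 mm in diameter and 76 mm tall (brown grit sleeve on a black rubber core, small steel washer with a dark bore in its top), 45 to 270 g from thin to thick, give or take 30 %. It stands loose on the grey mat (3 mm thick). Origin at the centre of its underside, z up its axis.
- drum_4: The thickest of the four sanding drums: an upright cylinder 64 mm in diameter and 76 mm tall (brown grit sleeve on a black rubber core, small steel washer with a dark bore in its top), 45 to 270 g from thin to thick, give or take 30 %. It stands loose on the grey mat (3 mm thick). Origin at the centre of its underside, z up its axis.
- ring_1: The smallest of the four dark-stained plywood rings fixed in one straight row, in order of size, on the rack's flat plywood base (307 x 104 mm, 9 mm thick): inner diameter 41 mm, outer 51 mm, 9 mm high; it is the place of the 25 mm drum. Origin at the ring's centre on the base's upper face, where the drum's underside comes to stand; z up.
- ring_2: The second smallest of the four dark-stained plywood rings fixed in one straight row, in order of size, on the rack's flat plywood base (307 x 104 mm, 9 mm thick): inner diameter 54 mm, outer 64 mm, 9 mm high; it is the place of the 38 mm drum. Origin at the ring's centre on the base's upper face, where the drum's underside comes to stand; z up.
- ring_3: The second largest of the four dark-stained plywood rings fixed in one straight row, in order of size, on the rack's flat plywood base (307 x 104 mm, 9 mm thick): inner diameter 67 mm, outer 77 mm, 9 mm high; it is the place of the 51 mm drum. Origin at the ring's centre on the base's upper face, where the drum's underside comes to stand; z up.
- ring_4: The largest of the four dark-stained plywood rings fixed in one straight row, in order of size, on the rack's flat plywood base (307 x 104 mm, 9 mm thick): inner diameter 80 mm, outer 90 mm, 9 mm high; it is the place of the 64 mm drum. Origin at the ring's centre on the base's upper face, where the drum's underside comes to stand; z up.
- jar: A closed jar of varnish, amber glass with a steel cap, 52 mm in diameter and 72 mm tall, about 200 g, standing loose on the mat among the drums. Origin at the centre of its underside, z up.

How it is judged:
At the end, for the whole second after the job is handed in: Each drum stands at rest and upright (within 0.1 rad) inside the ring made for its size, its underside on the rack's base (within 4 mm) and its axis within 12 mm of the ring's centre; the varnish jar is upright (horizontal distance between drum_1 and ring_1 below 0.012 m and z of drum_1 in the frame of ring_1 between -0.004 and 0.004 m and angle between each of drum_1, drum_2, drum_3, drum_4's own z axis and vertical below 0.1 rad and linear speed of each of drum_1, drum_2, drum_3, drum_4 below 0.02 m/s and horizontal distance between drum_2 and ring_2 below 0.012 m and z of drum_2 in the frame of ring_2 between -0.004 and 0.004 m and horizontal distance between drum_3 and ring_3 below 0.012 m and z of drum_3 in the frame of ring_3 between -0.004 and 0.004 m and horizontal distance between drum_4 and ring_4 below 0.012 m and z of drum_4 in the frame of ring_4 between -0.004 and 0.004 m and angle between jar's own z axis and vertical below 0.2 rad); the robot touches nothing.
It fails at once if The varnish jar is knocked over (angle between jar's own z axis and vertical above 0.5 rad).
It fails at once if The 25 mm drum is let go in mid-air instead of being set down (free of the fingers with its underside more than 35 mm above the table) (height (world z) of drum_1 above 0.035 m and contact force between the fingers and drum_1 below 0.01 N).
It fails at once if The 38 mm drum is let go in mid-air instead of being set down (free of the fingers with its underside more than 35 mm above the table) (height (world z) of drum_2 above 0.035 m and contact force between the fingers and drum_2 below 0.01 N).
It fails at once if The 51 mm drum is let go in mid-air instead of being set down (free of the fingers with its underside more than 35 mm above the table) (height (world z) of drum_3 above 0.035 m and contact force between the fingers and drum_3 below 0.01 N).
It fails at once if The 64 mm drum is let go in mid-air instead of being set down (free of the fingers with its underside more than 35 mm above the table) (height (world z) of drum_4 above 0.035 m and contact force between the fingers and drum_4 below 0.01 N).
It also fails if it takes over 128 s, if anything falls off the work surface, if the arm or the gripper's body presses on something with over 40 N, if the wrist force passes 120 N, or if a joint passes its speed limit or range.

## Robot

A 6-joint arm with a two-finger parallel gripper is mounted at the origin on the work surface. World frame = base frame: x ahead of the robot, y to its left, z up, the work surface at z = 0. Lengths are in m, angles in rad, forces in N, time in s.
With the tool pointing down it reaches from about 0.3 to 0.875 m from the base axis. Payload 4.2 kg.
Tool frame: the origin (TCP) lies on the centre line of the jaws, within the pads' length; the fingertips stand 17 mm ahead of it and the grasp point (between the pads) lies 2 mm behind it; z points along the fingers, y is the line along which they close (so a half turn about z gives the same grasp; the last joint's range is limited). The gripper opens to 85 mm and grips with 20 to 120 N. Pads are 22 mm wide; open, the fingers measure 114 mm over their backs; the gripper's body (76 mm by 85 mm) begins 54 mm behind the grasp point. The pads swing forward as they close: fully open they stand 13 mm farther back than shut.
Start: joints at [1.183, 0.32, 1.565, -0, 1.257, -0.02], TCP at [0.207, 0.537, 0.248] pointing down, gripper open.
Joint ranges: [-3.11, 3.11], [-0.84, 2.01], [0.21, 2.61], [-1.34, 4.49], [0.05, 2.63], [-2.56, 2.56]. Speed limits (rad/s): [2.57, 2.57, 3.14, 3.14, 3.14, 3.14].

## Interface

Orientations are given as a unit quaternion [x, y, z, w].
In Python, from rig import bot, cams, job gives the robot as it stands.
- The arm moves only by the tool jog_arm, never from a script. Its argument "increments" is a list of rows, each an object of numbers: "ax", "ay", "az": the turn, a rotation vector about the world's x, y, z in degrees; "x", "y", "z": the shift along the world's x, y, z in mm; "jaw": the opening, from 0 (shut) to 1 (fully open). A call has 1 to 5 rows; each row shifts and turns the commanded pose from where the row before left it; what a row does not reach is not made up. A row lasts 1/12 s, in which the tool goes at most 41.7 mm and 7.16 degrees, less where a joint would pass 70% of its speed; a pose out of reach is approached as far as the arm can. A call with a gripper value outside its range is refused whole. The fingers move at their own pace and stop on an object; "newtons" is the grip in N (left out, the last holds). Time passes only in rows, so rows that do not move let the fingers close. It gives the time, the measured TCP pose, the force, the opening and the grip force at its end, in the units of the state.
- bot.get_state(): the state, without advancing time (a new reading comes with each control period).
- cams.get_image(name): name is "scene" or "top" or "wrist"; returns a dict with "frame" (400x640x3 uint8, red, green, blue), "z_map" (400x640 float32, m along the optical axis (not along the pixel's ray), 0 where there is no reading), "intrinsics" (3x3 intrinsics, pixels), "R" (3x3) and "t" (3): a world point X has camera coordinates R X + t. Camera axes: x right, y down, z forward; pixel columns grow to the right and rows downward; lengths in m; the calibration is good to about 2 mm. A picture is of the moment at which its call begins.
- job.sign_off(): hands the job in; it is judged then, once.
The state is a dict: "time": time; "q": joint angles; "qd": joint speeds; "tau": joint torques, N m; "eef_pos": TCP position; "tool_rot": TCP orientation; "ft_force": force on the tool from outside, world axes, zero at the start; "moment": the same for the moment, N m; "width": opening from 0.0 (shut) to 1.0 (fully open); "grip_force": force on a finger pad.
Only numpy, scipy, OpenCV 4.12 (cv2) and the standard library are available. Lean on these libraries where they do the work, as an engineer would, in place of code of your own. Each camera call takes 0.05 s, during which the arm holds its last target. There are 200 camera calls.

## Working session

There is one attempt and no reset: what is moved stays moved. The work goes in short steps, Python scripts to look and compute and a tool call to move; the robot and the scene stay as the last step left them, time stands still between calls to the robot, and variables do not carry over. Pictures are saved under pics/ and viewed, at most 14 in all, crops included, and the job is handed in when it is done.

Besides the shell and the picture viewer there is one more tool, called as a command line: name --argument value ..., lists and objects as JSON in quotes. jog_arm: Moves the arm, as the interface text tells. Its arguments: {"type":"object","properties":{"increments":{"type":"array","items":{"type":"object","properties":{"ax":{"type":"number"},"ay":{"type":"number"},"az":{"type":"number"},"x":{"type":"number"},"y":{"type":"number"},"z":{"type":"number"},"jaw":{"type":"number"}}}},"newtons":{"type":"number"}},"required":["increments"]}

```bash
mkdir -p pics; python3 - <<'E'
from rig import bot,cams,job
import cv2,numpy as np
s=bot.get_state();print({k:np.round(v,3) for k,v in s.items()})
for n in("top","scene"):
    c=cams.get_image(n);cv2.imwrite(f"pics/{n}0.png",c["frame"][:,:,::-1]);np.savez(f"{n}0.npz",**c)
    print(n,c["intrinsics"],c["R"],c["t"])
E
```

```text
{'time': np.float64(0.0), 'q': array([ 1.183,  0.32 ,  1.566, -0.   ,  1.257, -0.02 ]), 'qd': array([ 0.001,  0.001,  0.001,  0.001, -0.   ,  0.002]), 'tau': array([ 1.0000e-03, -4.1553e+01, -2.3416e+01,  0.0000e+00,  8.0000e-03,
       -0.0000e+00]), 'eef_pos': array([0.207, 0.536, 0.247]), 'tool_rot': array([ 0.183,  0.983, -0.001, -0.   ]), 'ft_force': array([0.299, 0.157, 0.358]), 'moment': array([-0.01 ,  0.025,  0.025]), 'grip_force': np.float64(0.0), 'width': np.float64(1.003)}
top [[381.29981801   0.         328.26803393]
 [  0.         381.29981801 196.54715661]
 [  0.           0.           1.        ]] [[ 0.02159338 -0.99975128  0.0055775 ]
 [-0.99104886 -0.02213988 -0.13165101]
 [ 0.13174175 -0.00268478 -0.99128044]] [-0.03058534  0.51164177  0.99438984]
scene [[377.27686824   0.         317.52518028]
 [  0.         377.27686824 201.15438981]
 [  0.           0.           1.        ]] [[ 0.64848423  0.76094476 -0.02076746]
 [ 0.41497324 -0.37625225 -0.82839088]
 [-0.6381735   0.52858048 -0.55976536]] [-0.3084178  -0.1755187   1.37595442]
```

View pics/top0.png

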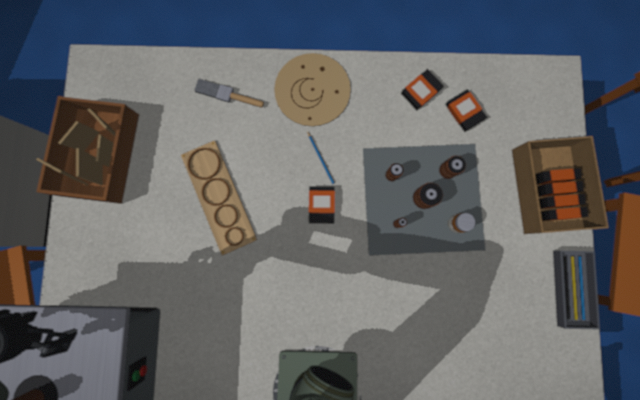

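The top view shows the mat at columns 363–485, with drums near (396,170), (457,165), (430,193) and (403,222) and the jar near (463,222). The rack runs from (205,162) to (235,237). Next I'll enlarge both areas and read the depths.

```bash
cat > h.py <<'E'
import numpy as np,cv2
def world(c,u,v,z=None):
    K,R,t=c["intrinsics"],c["R"],c["t"]
    d=R.T@np.linalg.solve(K,[u,v,1.]);o=-R.T@t
    return o+d*((z-o[2])/d[2])
def cloud(c):
    K,R,t=c["intrinsics"],c["R"],c["t"];Z=c["z_map"].astype(float)
    v,u=np.mgrid[:400,:640]
    P=np.stack([(u-K[0,2])/K[0,0]*Z,(v-K[1,2])/K[1,1]*Z,Z],-1)
    W=(P-t)@R; W[Z==0]=np.nan
    return W
def pix(c,X):
    p=c["intrinsics"]@(c["R"]@np.asarray(X)+c["t"]);return p[:2]/p[2]
E
python3 - <<'E'
from h import *
c=np.load("top0.npz");W=cloud(c);f=c["frame"][:,:,::-1]
a=cv2.resize(f[140:260,355:495],None,fx=5,fy=5,interpolation=cv2.INTER_CUBIC)[:600]
b=cv2.resize(f[135:260,175:265],None,fx=4.8,fy=4.8,interpolation=cv2.INTER_CUBIC)
cv2.imwrite("pics/a.png",a);cv2.imwrite("pics/b.png",b)
z=W[...,2]
print("mat z",np.nanmedian(z[240:248,380:440]),"table",np.nanmedian(z[100:130,360:390]))
m=np.zeros((400,640),np.uint8);m[140:260,355:495]=(z[140:260,355:495]>.06)
n,l,st,ce=cv2.connectedComponentsWithStats(m)
for i in range(1,n):
    if st[i,4]<8: continue
    p=W[(l==i)];zz=np.median(p[:,2]);top=p[p[:,2]>.068]
    (cx,cy),r=cv2.minEnclosingCircle(top[:,:2].astype(np.float32))
    print(ce[i].round(1),st[i,4],zz.round(4),top[:,:2].mean(0).round(4),(cx,cy),"d",2*r, "dA",2*np.sqrt(len(top)*(zz*0+.93/381)**2/np.pi))
m=np.zeros((400,640),np.uint8);s=np.s_[135:260,175:265]
m[s]=(z[s]>.0135)
p=W[m>0];r=cv2.minAreaRect(p[:,:2].astype(np.float32));print("rings z",np.median(p[:,2]),r)
m[s]=(z[s]>.005);p=W[m>0];print("base",cv2.minAreaRect(p[:,:2].astype(np.float32)),np.percentile(p[:,2],[5,25,50,75,95]))
E
```

```text
mat z 0.004495996515589297 table 0.001559590230668397
[455.2 165. ] 325 0.0803 [ 0.5975 -0.3497] (0.5995774269104004, -0.35174161195755005) d 0.05209101736545563 dA 0.048101979829425386
[395.7 170. ] 178 0.0801 [ 0.5805 -0.1936] (0.58152174949646, -0.19494786858558655) d 0.03762765973806381 dA 0.03580604758578674
[429.9 194.2] 499 0.0801 [ 0.5184 -0.282 ] (0.5188092589378357, -0.28364965319633484) d 0.064674012362957 dA 0.06053221940815651
[465.  221.7] 279 0.0761 [ 0.4493 -0.3727] (0.44957563281059265, -0.37365803122520447) d 0.046135641634464264 dA 0.04483694037726395
[401.5 221.9] 79 0.0797 [ 0.4451 -0.2087] (0.4456140697002411, -0.20945307612419128) d 0.02425512671470642 dA 0.023532846513690742
rings z 0.017854114781139952 ((0.5090487003326416, 0.28401315212249756), (0.300394207239151, 0.0986439511179924), 25.389755249023438)
base ((0.513167142868042, 0.27956342697143555), (0.3494773507118225, 0.24414780735969543), 4.061900615692139) [0.00645799 0.00861087 0.01024072 0.01212643 0.0190345 ]
```

View pics/a.png

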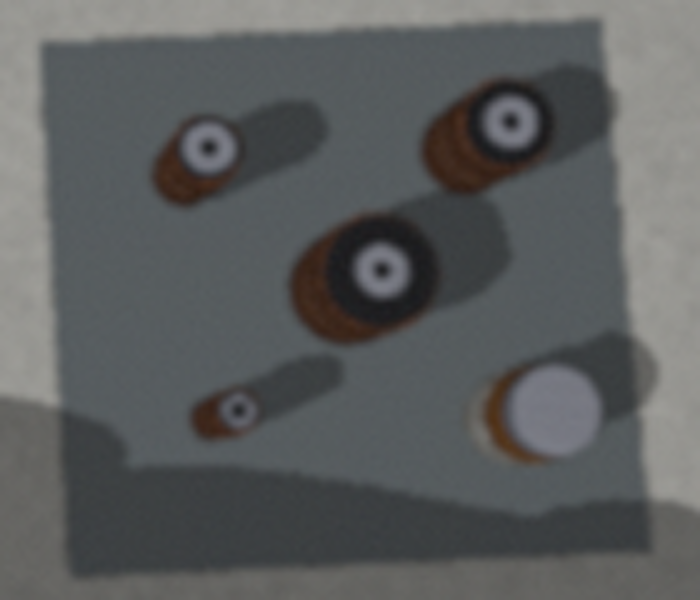

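View pics/b.png

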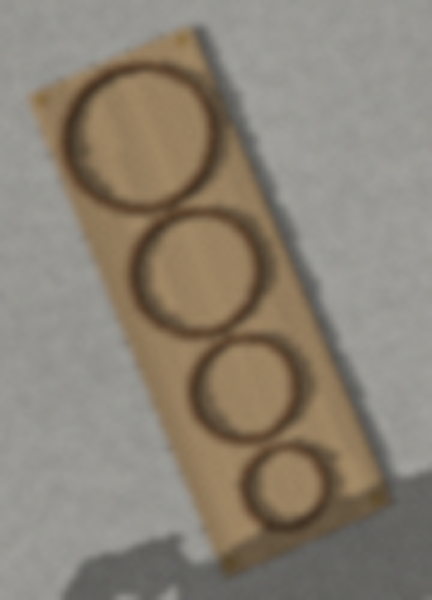

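The crops show drum tops at (209,148) d2, (511,121) d3, (382,270) d4 and (239,411) d1, with the jar cap at (553,411). The rings are centred at (142,138) r4, (200,272) r3, (248,387) r2 and (287,487) r1.

```bash
python3 - <<'E'
from h import *
c=np.load("top0.npz");s=np.load("scene0.npz")
for n,x,y,z in [("d1",239,411,.079),("d2",209,148,.079),("d3",511,121,.079),("d4",382,270,.079),("jar",553,411,.075)]:
    w=world(c,(x+.5)/5-.5+355,(y+.5)/5-.5+140,z);print(n,w.round(4),"scene",pix(s,w).round(1))
R=[]
for n,x,y,z in [("r1",287,487,.018),("r2",248,387,.018),("r3",200,272,.018),("r4",142,138,.018)]:
    w=world(c,(x+.5)/4.8-.5+175,(y+.5)/4.8-.5+135,z);R.append(w);print(n,w.round(4),"scene",pix(s,w).round(1))
R=np.array(R);print(np.linalg.norm(np.diff(R,axis=0),axis=1),np.degrees(np.arctan2(*(R[3]-R[0])[1::-1])))
B=np.array([world(c,(x+.5)/4.8-.5+175,(y+.5)/4.8-.5+135,.009) for x,y in[(30,95),(195,27),(393,497),(228,575)]])
print(B.round(4),B.mean(0),np.linalg.norm(np.diff(B,axis=0),axis=1))
f=s["frame"][:,:,::-1].copy();cv2.imwrite("pics/s2.png",cv2.resize(f,(800,500)))
E
```

```text
d1 [ 0.4453 -0.2102  0.079 ] scene [244.5 210.4]
d2 [ 0.582  -0.1951  0.079 ] scene [281.8 233.7]
d3 [ 0.6   -0.353  0.079] scene [223.7 270.9]
d4 [ 0.5198 -0.2845  0.079 ] scene [233.4 237.5]
jar [ 0.4491 -0.3726  0.075 ] scene [183.4 240.6]
r1 [0.4011 0.2315 0.018 ] scene [356.6 167.1]
r2 [0.4569 0.2566 0.018 ] scene [374.5 170.8]
r3 [0.522  0.2877 0.018 ] scene [396.7 175. ]
r4 [0.5992 0.3257 0.018 ] scene [424.5 180.2]
[0.06117479 0.07214858 0.08607053] 25.434669403826792
[[0.6252 0.3955 0.009 ]
 [0.6682 0.302  0.009 ]
 [0.397  0.1734 0.009 ]
 [0.3513 0.2642 0.009 ]] [0.51043676 0.28375663 0.009     ] [0.10291201 0.30012805 0.10164886]
```

View pics/scene0.png

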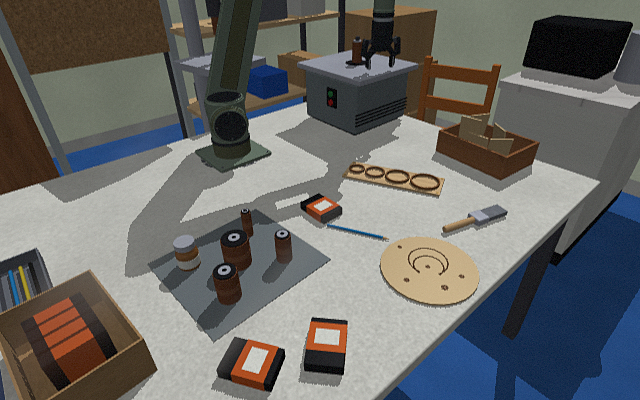

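The scene view agrees with the measured poses: drums and jar on the mat, rack behind. The start pose hangs over a grey sander with a spindle at about (357,50), so I'll check its height before moving off.

```bash
python3 - <<'E'
from h import *
c=np.load("top0.npz");s=np.load("scene0.npz")
print(pix(c,[.207,.537,.23]),pix(s,[.207,.537,.23]),pix(s,[.207,.537,.33]))
W=cloud(s)
for u,v in [(357,42),(357,50),(357,60),(340,65),(400,65),(380,40),(395,50),(365,48),(380,20)]: print((u,v),W[v,u].round(3))
W=cloud(c)
for u,v in [(30,340),(100,320),(150,330),(100,390),(70,380),(140,318),(10,385)]: print((u,v),W[v,u].round(3))
E
```

```text
[ 57.92059072 323.76794564] [379.46351605  71.11323005] [381.46175117  42.42137109]
(357, 42) [0.068 0.556 0.31 ]
(357, 50) [0.074 0.551 0.282]
(357, 60) [0.07  0.558 0.243]
(340, 65) [0.039 0.495 0.229]
(400, 65) [0.204 0.659 0.229]
(380, 40) [0.21  0.525 0.34 ]
(395, 50) [0.223 0.596 0.298]
(365, 48) [0.191 0.47  0.319]
(380, 20) [0.221 0.506 0.408]
(30, 340) [0.204 0.501 0.352]
(100, 320) [0.217 0.45  0.231]
(150, 330) [0.164 0.415 0.072]
(100, 390) [0.08  0.436 0.232]
(70, 380) [0.097 0.499 0.23 ]
(140, 318) [0.203 0.414 0.13 ]
(10, 385) [0.084 0.622 0.228]
```

jog_arm --increments '[{"z":30,"jaw":1},{"z":35},{"x":20,"y":-20,"z":15,"az":-7},{"x":20,"y":-28,"az":-7},{"x":20,"y":-28,"az":-7}]' --newtons 40

```text
invalid input at $.increments[0]: expected keys ax, ay, az, x, y, z, jaw
```

jog_arm --increments '[{"x":20,"y":-28,"az":-7},{"x":20,"y":-28,"az":-7},{"x":20,"y":-28,"az":-7},{"x":20,"y":-28,"az":-7},{"x":20,"y":-28,"az":-7}]'

```text
invalid input at $.increments[0]: expected keys ax, ay, az, x, y, z, jaw
```

jog_arm --increments '[{"x":20,"y":-28,"az":-7},{"x":20,"y":-28,"az":-7},{"x":10,"y":-28,"az":-7},{"x":10,"y":-28,"az":-7},{"x":10,"y":-28,"az":-7}]'

```text
invalid input at $.increments[0]: expected keys ax, ay, az, x, y, z, jaw
```

All seven keys are required in every row.

jog_arm --increments '[{"x":0,"y":0,"z":30,"ax":0,"ay":0,"az":0,"jaw":1},{"x":0,"y":0,"z":35,"ax":0,"ay":0,"az":0,"jaw":1},{"x":20,"y":-20,"z":15,"ax":0,"ay":0,"az":-7,"jaw":1},{"x":20,"y":-28,"z":0,"ax":0,"ay":0,"az":-7,"jaw":1},{"x":20,"y":-28,"z":0,"ax":0,"ay":0,"az":-7,"jaw":1}]' --newtons 40

```text
time: 0.52
eef_pos: [0.2673, 0.4604, 0.3291]
tool_rot: [0.361, 0.933, 0.001, 0.0]
ft_force: [0.1, -0.2, -0.1]
width: 1.003
grip_force: 0.0
```

jog_arm --increments '[{"x":20,"y":-28,"z":0,"ax":0,"ay":0,"az":-7,"jaw":1},{"x":20,"y":-28,"z":0,"ax":0,"ay":0,"az":-7,"jaw":1},{"x":20,"y":-28,"z":0,"ax":0,"ay":0,"az":-7,"jaw":1},{"x":20,"y":-28,"z":0,"ax":0,"ay":0,"az":-7,"jaw":1},{"x":20,"y":-28,"z":0,"ax":0,"ay":0,"az":-7,"jaw":1}]'

```text
time: 0.93
eef_pos: [0.3672, 0.3189, 0.328]
tool_rot: [0.625, 0.78, -0.0, -0.0]
ft_force: [0.8, 1.3, 0.2]
width: 1.002
grip_force: 0.0
```

jog_arm --increments '[{"x":20,"y":-28,"z":0,"ax":0,"ay":0,"az":-7,"jaw":1},{"x":20,"y":-28,"z":0,"ax":0,"ay":0,"az":-7,"jaw":1},{"x":10,"y":-28,"z":0,"ax":0,"ay":0,"az":-7,"jaw":1},{"x":10,"y":-28,"z":0,"ax":0,"ay":0,"az":-7,"jaw":1},{"x":10,"y":-28,"z":0,"ax":0,"ay":0,"az":-7,"jaw":1}]'

```text
time: 1.35
eef_pos: [0.4369, 0.179, 0.3279]
tool_rot: [0.831, 0.556, -0.0, -0.0]
ft_force: [0.4, 0.6, 1.0]
width: 0.997
grip_force: 0.0
```

jog_arm --increments '[{"x":1,"y":-38,"z":-10,"ax":0,"ay":0,"az":-7,"jaw":1},{"x":1,"y":-38,"z":-10,"ax":0,"ay":0,"az":-7,"jaw":1},{"x":1,"y":-38,"z":-10,"ax":0,"ay":0,"az":-7,"jaw":1},{"x":1,"y":-38,"z":-10,"ax":0,"ay":0,"az":-7,"jaw":1},{"x":1,"y":-38,"z":-10,"ax":0,"ay":0,"az":-7,"jaw":1}]'

```text
time: 1.77
eef_pos: [0.4411, -0.0112, 0.2777]
tool_rot: [0.96, 0.281, -0.0, 0.0]
ft_force: [1.2, 0.9, 1.5]
width: 1.003
grip_force: 0.0
```

jog_arm --increments '[{"x":1,"y":-39,"z":-10,"ax":0,"ay":0,"az":-7,"jaw":1},{"x":1,"y":-40,"z":-10,"ax":0,"ay":0,"az":0,"jaw":0.7},{"x":1,"y":-40,"z":-10,"ax":0,"ay":0,"az":0,"jaw":0.7},{"x":0,"y":-40,"z":-10,"ax":0,"ay":0,"az":0,"jaw":0.7},{"x":0,"y":-40,"z":-10,"ax":0,"ay":0,"az":0,"jaw":0.7}]'

```text
time: 2.18
eef_pos: [0.4441, -0.2103, 0.2276]
tool_rot: [0.975, 0.224, -0.0, -0.0]
ft_force: [-0.4, 0.2, -0.3]
width: 0.705
grip_force: 0.0
```

```bash
python3 - <<'E'
from rig import bot,cams
from h import *
s=bot.get_state();print(s["eef_pos"],s["tool_rot"],s["width"],s["q"].__repr__())
c=cams.get_image("wrist");np.savez("w1.npz",**c)
f=c["frame"][:,:,::-1].copy()
for p in [(.4453,-.2102,.079),(.5198,-.2845,.079),(.582,-.1951,.079)]:
    u=pix(c,p);print(u)
    cv2.circle(f,tuple(int(x) for x in u),3,(0,255,0),-1) if 0<u[0]<640 and 0<u[1]<400 else 0
cv2.imwrite("pics/w1.png",f);print(c["R"],c["t"])
E
```

```text
[ 0.44411267 -0.2103258   0.22762354] [ 9.74549142e-01  2.24173900e-01 -9.58101387e-05 -1.53368684e-04] 0.7048221147792879 array([-4.65769085e-01,  2.03820930e-01,  1.78126284e+00,  1.24469283e-04,
        1.15685214e+00,  6.52786591e-01])
[327.61271301 183.34393928]
[450.10919113 142.15481055]
[391.22429836  11.39118437]
[[ 4.36561121e-01 -8.99674549e-01 -3.06385248e-04]
 [-8.59527061e-01 -4.17180367e-01  2.95252050e-01]
 [-2.65758572e-01 -1.28632219e-01 -9.55419349e-01]] [-0.38160927  0.26072147  0.45057999]
```

View pics/w1.png

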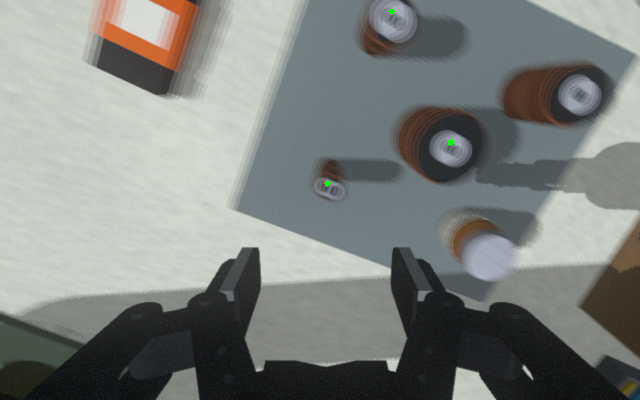

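The wrist view is blurred by motion, with d1's top at about (329,188) and the prediction within 5 px. I'll take a sharp one now that the arm is still.

```bash
python3 - <<'E'
from rig import bot,cams
from h import *
c=cams.get_image("wrist");np.savez("w2.npz",**c)
print(bot.get_state()["eef_pos"])
f=c["frame"][:,:,::-1].copy()
cv2.imwrite("pics/w2.png",cv2.resize(f[0:290,250:640],None,fx=2,fy=2,interpolation=cv2.INTER_CUBIC))
for p in [(.4453,-.2102,.079),(.5198,-.2845,.079),(.582,-.1951,.079),(.6,-.353,.079)]: print((pix(c,p)-[250,0])*2)
E
```

```text
[ 0.44367531 -0.21289368  0.22627119]
[140.95837167 359.23103048]
[387.80601334 274.73806665]
[266.51058941   9.05844312]
[651.23494251 162.72286044]
```

View pics/w2.png

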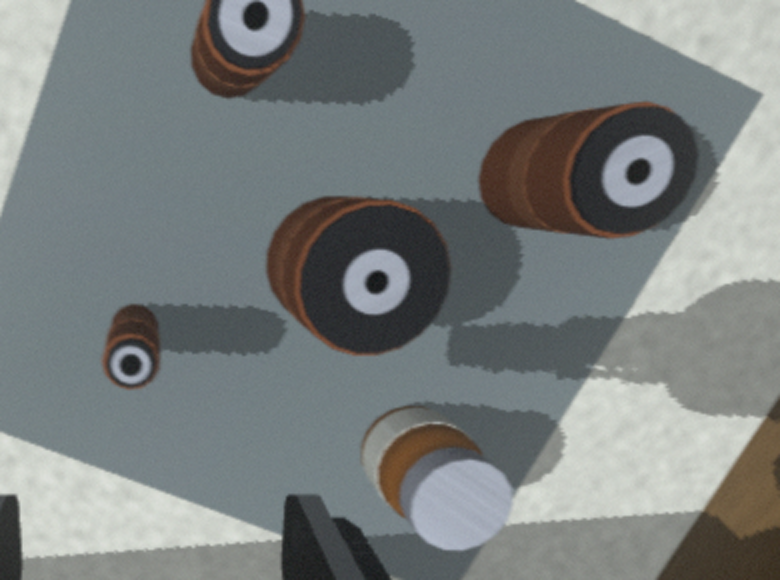

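```bash
python3 - <<'E'
from h import *
c=np.load("w2.npz")
for n,x,y,z in [("d1",131,365,.079),("d2",256,15,.079),("d3",638,171,.079),("d4",377,281,.079),("jar",461,504,.075)]:
    print(n,world(c,(x+.5)/2-.5+250,(y+.5)/2-.5,z).round(4))
E
```

```text
d1 [ 0.4414 -0.2072  0.079 ]
d2 [ 0.5787 -0.1924  0.079 ]
d3 [ 0.5954 -0.35    0.079 ]
d4 [ 0.5159 -0.2816  0.079 ]
jar [ 0.4461 -0.3702  0.075 ]
```

jog_arm --increments '[{"x":0,"y":4,"z":-40,"ax":0,"ay":0,"az":0,"jaw":0.7},{"x":0,"y":0,"z":-40,"ax":0,"ay":0,"az":0,"jaw":0.7},{"x":0,"y":0,"z":-40,"ax":0,"ay":0,"az":0,"jaw":0.7},{"x":0,"y":0,"z":-35,"ax":0,"ay":0,"az":0,"jaw":0.7},{"x":0,"y":0,"z":-20,"ax":0,"ay":0,"az":0,"jaw":0.7}]'

```text
time: 2.7
eef_pos: [0.4425, -0.2026, 0.05]
tool_rot: [0.974, 0.224, -0.002, -0.002]
ft_force: [0.1, -0.5, -0.4]
width: 0.699
grip_force: 0.0
```

jog_arm --increments '[{"x":0,"y":0,"z":0,"ax":0,"ay":0,"az":0,"jaw":0.7},{"x":0,"y":0,"z":0,"ax":0,"ay":0,"az":0,"jaw":0.4},{"x":0,"y":0,"z":0,"ax":0,"ay":0,"az":0,"jaw":0.1},{"x":0,"y":0,"z":0,"ax":0,"ay":0,"az":0,"jaw":0.1},{"x":0,"y":0,"z":0,"ax":0,"ay":0,"az":0,"jaw":0.1}]' --newtons 30

```text
time: 3.12
eef_pos: [0.4459, -0.2049, 0.0551]
tool_rot: [0.974, 0.224, 0.002, 0.001]
ft_force: [0.9, 0.7, 2.6]
width: 0.285
grip_force: 30.2
```

jog_arm --increments '[{"x":0,"y":0,"z":0,"ax":0,"ay":0,"az":0,"jaw":0.1},{"x":0,"y":0,"z":0,"ax":0,"ay":0,"az":0,"jaw":0.1},{"x":0,"y":0,"z":0,"ax":0,"ay":0,"az":0,"jaw":0.1},{"x":0,"y":0,"z":0,"ax":0,"ay":0,"az":0,"jaw":0.1},{"x":0,"y":0,"z":0,"ax":0,"ay":0,"az":0,"jaw":0.1}]' --newtons 30

```text
time: 3.53
eef_pos: [0.4459, -0.2049, 0.055]
tool_rot: [0.975, 0.224, 0.002, 0.001]
ft_force: [0.4, 1.0, 7.5]
width: 0.286
grip_force: 30.7
```

jog_arm --increments '[{"x":0,"y":0,"z":10,"ax":0,"ay":0,"az":0,"jaw":0.1},{"x":0,"y":0,"z":20,"ax":0,"ay":0,"az":0,"jaw":0.1},{"x":0,"y":0,"z":30,"ax":0,"ay":0,"az":0,"jaw":0.1},{"x":0,"y":0,"z":40,"ax":0,"ay":0,"az":0,"jaw":0.1},{"x":0,"y":20,"z":40,"ax":0,"ay":0,"az":0,"jaw":0.1}]'

```text
time: 3.95
eef_pos: [0.4448, -0.1874, 0.1926]
tool_rot: [0.975, 0.223, 0.0, 0.001]
ft_force: [1.7, -0.7, 0.0]
width: 0.281
grip_force: 30.1
```

jog_arm --increments '[{"x":-4,"y":36,"z":10,"ax":0,"ay":0,"az":0,"jaw":0.1},{"x":-4,"y":38,"z":0,"ax":0,"ay":0,"az":0,"jaw":0.1},{"x":-4,"y":38,"z":0,"ax":0,"ay":0,"az":0,"jaw":0.1},{"x":-4,"y":38,"z":0,"ax":0,"ay":0,"az":0,"jaw":0.1},{"x":-4,"y":38,"z":0,"ax":0,"ay":0,"az":0,"jaw":0.1}]'

```text
time: 4.37
eef_pos: [0.424, 0.0037, 0.2013]
tool_rot: [0.975, 0.224, 0.001, 0.0]
ft_force: [1.4, 0.3, 0.2]
width: 0.284
grip_force: 30.1
```

jog_arm --increments '[{"x":-4,"y":38,"z":0,"ax":0,"ay":0,"az":0,"jaw":0.1},{"x":-4,"y":38,"z":0,"ax":0,"ay":0,"az":0,"jaw":0.1},{"x":-4,"y":36,"z":0,"ax":0,"ay":0,"az":0,"jaw":0.1},{"x":-4,"y":30,"z":0,"ax":0,"ay":0,"az":0,"jaw":0.1},{"x":0,"y":10,"z":0,"ax":0,"ay":0,"az":0,"jaw":0.1}]'

```text
time: 4.78
eef_pos: [0.4078, 0.1574, 0.2011]
tool_rot: [0.974, 0.226, 0.0, -0.001]
ft_force: [0.6, -0.9, 0.7]
width: 0.285
grip_force: 30.1
```

jog_arm --increments '[{"x":0,"y":0,"z":0,"ax":0,"ay":0,"az":0,"jaw":0.1},{"x":0,"y":0,"z":0,"ax":0,"ay":0,"az":0,"jaw":0.1},{"x":0,"y":0,"z":0,"ax":0,"ay":0,"az":0,"jaw":0.1}]'

```text
time: 5.03
eef_pos: [0.4087, 0.1532, 0.2007]
tool_rot: [0.975, 0.224, -0.0, 0.0]
ft_force: [0.5, -0.5, -0.9]
width: 0.285
grip_force: 30.1
```

```bash
python3 - <<'E'
from rig import bot,cams
from h import *
c=cams.get_image("wrist");np.savez("w3.npz",**c)
print(bot.get_state()["eef_pos"])
f=c["frame"][:,:,::-1].copy()
cv2.imwrite("pics/w3.png",cv2.resize(f,(800,500),interpolation=cv2.INTER_CUBIC))
for p in [(.4011,.2315,.018),(.4569,.2566,.018),(.522,.2877,.018),(.5992,.3257,.018)]: print(pix(c,p)*1.25)
E
```

```text
[0.40881772 0.15298734 0.20065393]
[307.70716186 182.60055198]
[304.08456813  93.94362824]
[296.59130121 -25.94242655]
[ 284.1943598  -196.34356801]
```

View pics/w3.png

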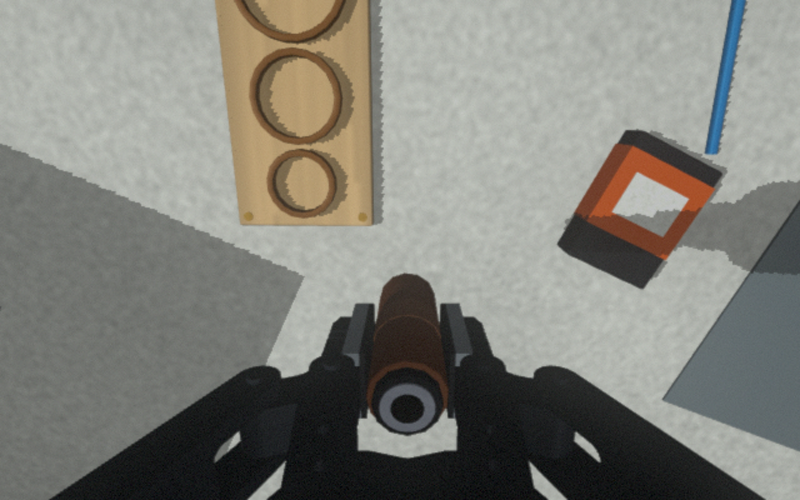

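The drum is held upright, its top at (407,405). Ring 1's top is centred at (302,183) and ring 2's at (296,96).

```bash
python3 - <<'E'
from h import *
c=np.load("w3.npz")
w=lambda x,y,z:world(c,(x+.5)/1.25-.5,(y+.5)/1.25-.5,z)
print(w(302,183,.018),w(296,96,.018),"drum",w(407,405,.2247))
W=cloud(c);print(W[324,316:336:5].round(4))
E
```

```text
[0.39905032 0.23526892 0.018     ] [0.45325873 0.26123294 0.018     ] drum [0.40382688 0.1523433  0.2247    ]
[[0.4033 0.1558 0.2261]
 [0.4029 0.1537 0.2245]
 [0.4051 0.1528 0.2265]
 [0.4057 0.1511 0.2262]]
```

jog_arm --increments '[{"x":-2,"y":32,"z":0,"ax":0,"ay":0,"az":0,"jaw":0.1},{"x":-2,"y":32,"z":0,"ax":0,"ay":0,"az":0,"jaw":0.1},{"x":-1,"y":18,"z":-20,"ax":0,"ay":0,"az":0,"jaw":0.1},{"x":0,"y":0,"z":-30,"ax":0,"ay":0,"az":0,"jaw":0.1},{"x":0,"y":0,"z":-20,"ax":0,"ay":0,"az":0,"jaw":0.1}]'

```text
time: 5.5
eef_pos: [0.4037, 0.2356, 0.1292]
tool_rot: [0.975, 0.224, -0.0, 0.0]
ft_force: [-1.0, -0.1, -1.8]
width: 0.284
grip_force: 30.1
```

jog_arm --increments '[{"x":0,"y":0,"z":-20,"ax":0,"ay":0,"az":0,"jaw":0.1},{"x":0,"y":0,"z":-15,"ax":0,"ay":0,"az":0,"jaw":0.1},{"x":0,"y":0,"z":0,"ax":0,"ay":0,"az":0,"jaw":0.1},{"x":0,"y":0,"z":0,"ax":0,"ay":0,"az":0,"jaw":0.1}]'

```text
time: 5.83
eef_pos: [0.4039, 0.2351, 0.0953]
tool_rot: [0.975, 0.223, -0.001, 0.0]
ft_force: [-0.2, 0.2, -0.3]
width: 0.282
grip_force: 30.1
```

jog_arm --increments '[{"x":0,"y":0,"z":-15,"ax":0,"ay":0,"az":0,"jaw":0.1},{"x":0,"y":0,"z":-10,"ax":0,"ay":0,"az":0,"jaw":0.1},{"x":0,"y":0,"z":-5,"ax":0,"ay":0,"az":0,"jaw":0.1},{"x":0,"y":0,"z":0,"ax":0,"ay":0,"az":0,"jaw":0.1},{"x":0,"y":0,"z":0,"ax":0,"ay":0,"az":0,"jaw":0.1}]'

```text
time: 6.25
eef_pos: [0.4045, 0.2362, 0.0665]
tool_rot: [0.975, 0.224, 0.001, -0.0]
ft_force: [0.2, 0.4, -0.4]
width: 0.285
grip_force: 30.1
```

jog_arm --increments '[{"x":0,"y":0,"z":-2,"ax":0,"ay":0,"az":0,"jaw":0.1},{"x":0,"y":0,"z":-1,"ax":0,"ay":0,"az":0,"jaw":0.1},{"x":0,"y":0,"z":0,"ax":0,"ay":0,"az":0,"jaw":0.1},{"x":0,"y":0,"z":0,"ax":0,"ay":0,"az":0,"jaw":0.1}]'

```text
time: 6.58
eef_pos: [0.4039, 0.2363, 0.0629]
tool_rot: [0.975, 0.224, 0.0, -0.0]
ft_force: [0.1, 0.3, 0.3]
width: 0.283
grip_force: 30.1
```

Still no contact, so I'll ease down further.

jog_arm --increments '[{"x":0,"y":0,"z":-1,"ax":0,"ay":0,"az":0,"jaw":0.1},{"x":0,"y":0,"z":-1,"ax":0,"ay":0,"az":0,"jaw":0.1},{"x":0,"y":0,"z":0,"ax":0,"ay":0,"az":0,"jaw":0.1},{"x":0,"y":0,"z":0,"ax":0,"ay":0,"az":0,"jaw":0.1}]'

```text
time: 6.92
eef_pos: [0.4039, 0.2363, 0.061]
tool_rot: [0.975, 0.224, 0.0, -0.0]
ft_force: [-1.0, 0.5, 4.5]
width: 0.284
grip_force: 30.6
```

jog_arm --increments '[{"x":0,"y":0,"z":-1,"ax":0,"ay":0,"az":0,"jaw":0.1},{"x":0,"y":0,"z":0,"ax":0,"ay":0,"az":0,"jaw":0.1},{"x":0,"y":0,"z":0,"ax":0,"ay":0,"az":0,"jaw":0.1}]'

```text
time: 7.17
eef_pos: [0.404, 0.2363, 0.061]
tool_rot: [0.975, 0.224, 0.0, -0.0]
ft_force: [-2.7, -1.6, 13.9]
width: 0.286
grip_force: 31.6
```

jog_arm --increments '[{"x":0,"y":0,"z":1,"ax":0,"ay":0,"az":0,"jaw":0.1},{"x":0,"y":0,"z":0,"ax":0,"ay":0,"az":0,"jaw":0.4},{"x":0,"y":0,"z":0,"ax":0,"ay":0,"az":0,"jaw":0.7},{"x":0,"y":0,"z":0,"ax":0,"ay":0,"az":0,"jaw":0.7},{"x":0,"y":0,"z":0,"ax":0,"ay":0,"az":0,"jaw":0.7}]'

```text
time: 7.58
eef_pos: [0.4036, 0.2361, 0.0603]
tool_rot: [0.975, 0.224, -0.0, 0.0]
ft_force: [0.3, -0.0, 0.1]
width: 0.698
grip_force: 0.0
```

jog_arm --increments '[{"x":0,"y":0,"z":20,"ax":0,"ay":0,"az":0,"jaw":0.7},{"x":0,"y":0,"z":35,"ax":0,"ay":0,"az":0,"jaw":0.7},{"x":0,"y":0,"z":40,"ax":0,"ay":0,"az":0,"jaw":0.8},{"x":5,"y":-10,"z":40,"ax":0,"ay":0,"az":0,"jaw":0.8},{"x":13,"y":-30,"z":15,"ax":0,"ay":0,"az":0,"jaw":0.8}]'

```text
time: 8.0
eef_pos: [0.4235, 0.199, 0.2158]
tool_rot: [0.974, 0.226, 0.005, -0.002]
ft_force: [1.7, -0.7, -0.9]
width: 0.802
grip_force: 0.0
```

jog_arm --increments '[{"x":16,"y":-38,"z":0,"ax":0,"ay":0,"az":0,"jaw":0.8},{"x":16,"y":-38,"z":0,"ax":0,"ay":0,"az":0,"jaw":0.8},{"x":16,"y":-38,"z":0,"ax":0,"ay":0,"az":0,"jaw":0.8},{"x":16,"y":-38,"z":0,"ax":0,"ay":0,"az":0,"jaw":0.8},{"x":16,"y":-38,"z":0,"ax":0,"ay":0,"az":0,"jaw":0.8}]'

```text
time: 8.42
eef_pos: [0.502, 0.0043, 0.2105]
tool_rot: [0.975, 0.224, 0.0, -0.0]
ft_force: [0.5, -0.2, 0.6]
width: 0.803
grip_force: 0.0
```

jog_arm --increments '[{"x":16,"y":-38,"z":0,"ax":0,"ay":0,"az":0,"jaw":0.8},{"x":16,"y":-38,"z":0,"ax":0,"ay":0,"az":0,"jaw":0.8},{"x":16,"y":-38,"z":0,"ax":0,"ay":0,"az":0,"jaw":0.8},{"x":16,"y":-38,"z":0,"ax":0,"ay":0,"az":0,"jaw":0.8},{"x":14,"y":-34,"z":0,"ax":0,"ay":0,"az":0,"jaw":0.8}]'

```text
time: 8.83
eef_pos: [0.5802, -0.1824, 0.2101]
tool_rot: [0.975, 0.224, -0.0, 0.0]
ft_force: [0.5, 0.0, 0.6]
width: 0.801
grip_force: 0.0
```

jog_arm --increments '[{"x":0,"y":-14,"z":0,"ax":0,"ay":0,"az":0,"jaw":0.8},{"x":0,"y":0,"z":0,"ax":0,"ay":0,"az":0,"jaw":0.8},{"x":0,"y":0,"z":0,"ax":0,"ay":0,"az":0,"jaw":0.8}]'

```text
time: 9.08
eef_pos: [0.5791, -0.1939, 0.2098]
tool_rot: [0.975, 0.224, -0.001, -0.001]
ft_force: [-0.8, -0.3, 0.2]
width: 0.798
grip_force: 0.0
```

jog_arm --increments '[{"x":1,"y":0,"z":-40,"ax":0,"ay":0,"az":0,"jaw":0.8},{"x":0,"y":0,"z":-40,"ax":0,"ay":0,"az":0,"jaw":0.8},{"x":0,"y":0,"z":-40,"ax":0,"ay":0,"az":0,"jaw":0.8},{"x":0,"y":0,"z":-24,"ax":0,"ay":0,"az":0,"jaw":0.8},{"x":0,"y":0,"z":-10,"ax":0,"ay":0,"az":0,"jaw":0.8}]'

```text
time: 9.5
eef_pos: [0.5777, -0.1908, 0.0528]
tool_rot: [0.974, 0.225, -0.003, -0.002]
ft_force: [-0.5, 0.8, 0.2]
width: 0.803
grip_force: 0.0
```

jog_arm --increments '[{"x":0,"y":0,"z":0,"ax":0,"ay":0,"az":0,"jaw":0.8},{"x":0,"y":0,"z":0,"ax":0,"ay":0,"az":0,"jaw":0.5},{"x":0,"y":0,"z":0,"ax":0,"ay":0,"az":0,"jaw":0.2},{"x":0,"y":0,"z":0,"ax":0,"ay":0,"az":0,"jaw":0.2},{"x":0,"y":0,"z":0,"ax":0,"ay":0,"az":0,"jaw":0.2}]' --newtons 40

```text
time: 9.92
eef_pos: [0.5821, -0.1939, 0.0591]
tool_rot: [0.975, 0.224, 0.002, 0.001]
ft_force: [0.1, 1.2, 6.1]
width: 0.431
grip_force: 39.8
```

jog_arm --increments '[{"x":0,"y":0,"z":0,"ax":0,"ay":0,"az":0,"jaw":0.2},{"x":0,"y":0,"z":0,"ax":0,"ay":0,"az":0,"jaw":0.2},{"x":0,"y":0,"z":0,"ax":0,"ay":0,"az":0,"jaw":0.2},{"x":0,"y":0,"z":0,"ax":0,"ay":0,"az":0,"jaw":0.2}]'

```text
time: 10.25
eef_pos: [0.5821, -0.1939, 0.0591]
tool_rot: [0.975, 0.224, 0.002, 0.001]
ft_force: [-0.4, 2.1, 6.6]
width: 0.436
grip_force: 39.9
```

jog_arm --increments '[{"x":0,"y":0,"z":10,"ax":0,"ay":0,"az":0,"jaw":0.2},{"x":0,"y":0,"z":20,"ax":0,"ay":0,"az":0,"jaw":0.2},{"x":0,"y":0,"z":35,"ax":0,"ay":0,"az":0,"jaw":0.2},{"x":0,"y":0,"z":40,"ax":0,"ay":0,"az":0,"jaw":0.2},{"x":-5,"y":20,"z":35,"ax":0,"ay":0,"az":0,"jaw":0.2}]'

```text
time: 10.67
eef_pos: [0.5766, -0.1765, 0.1996]
tool_rot: [0.975, 0.223, 0.001, 0.002]
ft_force: [0.6, 0.1, 0.1]
width: 0.432
grip_force: 40.1
```

jog_arm --increments '[{"x":-10,"y":36,"z":10,"ax":0,"ay":0,"az":0,"jaw":0.2},{"x":-10,"y":38,"z":0,"ax":0,"ay":0,"az":0,"jaw":0.2},{"x":-10,"y":38,"z":0,"ax":0,"ay":0,"az":0,"jaw":0.2},{"x":-10,"y":38,"z":0,"ax":0,"ay":0,"az":0,"jaw":0.2},{"x":-10,"y":38,"z":0,"ax":0,"ay":0,"az":0,"jaw":0.2}]'

```text
time: 11.08
eef_pos: [0.5249, 0.0155, 0.2078]
tool_rot: [0.975, 0.224, 0.001, 0.0]
ft_force: [-0.2, 0.4, -0.6]
width: 0.434
grip_force: 40.2
```

jog_arm --increments '[{"x":-10,"y":38,"z":0,"ax":0,"ay":0,"az":0,"jaw":0.2},{"x":-10,"y":38,"z":0,"ax":0,"ay":0,"az":0,"jaw":0.2},{"x":-10,"y":36,"z":0,"ax":0,"ay":0,"az":0,"jaw":0.2},{"x":-10,"y":30,"z":0,"ax":0,"ay":0,"az":0,"jaw":0.2},{"x":0,"y":10,"z":0,"ax":0,"ay":0,"az":0,"jaw":0.2}]'

```text
time: 11.5
eef_pos: [0.4838, 0.1694, 0.2076]
tool_rot: [0.974, 0.226, 0.0, -0.001]
ft_force: [-0.2, -0.0, -0.2]
width: 0.431
grip_force: 40.2
```

jog_arm --increments '[{"x":0,"y":0,"z":0,"ax":0,"ay":0,"az":0,"jaw":0.2},{"x":0,"y":0,"z":0,"ax":0,"ay":0,"az":0,"jaw":0.2},{"x":0,"y":0,"z":0,"ax":0,"ay":0,"az":0,"jaw":0.2}]'

```text
time: 11.75
eef_pos: [0.4861, 0.165, 0.2069]
tool_rot: [0.975, 0.224, 0.0, 0.0]
ft_force: [0.1, -0.1, -0.6]
width: 0.434
grip_force: 40.2
```

```bash
python3 - <<'E'
from rig import bot,cams
from h import *
c=cams.get_image("wrist");np.savez("w4.npz",**c)
t=cams.get_image("top");np.savez("t4.npz",**t)
print(bot.get_state()["eef_pos"])
a=cv2.resize(c["frame"][:,:,::-1],(800,500),interpolation=cv2.INTER_CUBIC)
b=cv2.resize(t["frame"][135:260,175:265,::-1],None,fx=4.4,fy=4.4,interpolation=cv2.INTER_CUBIC)
cv2.imwrite("pics/w4.png",a);cv2.imwrite("pics/t4.png",b)
E
```

```text
[0.48616916 0.16481815 0.20669933]
```

View pics/w4.png

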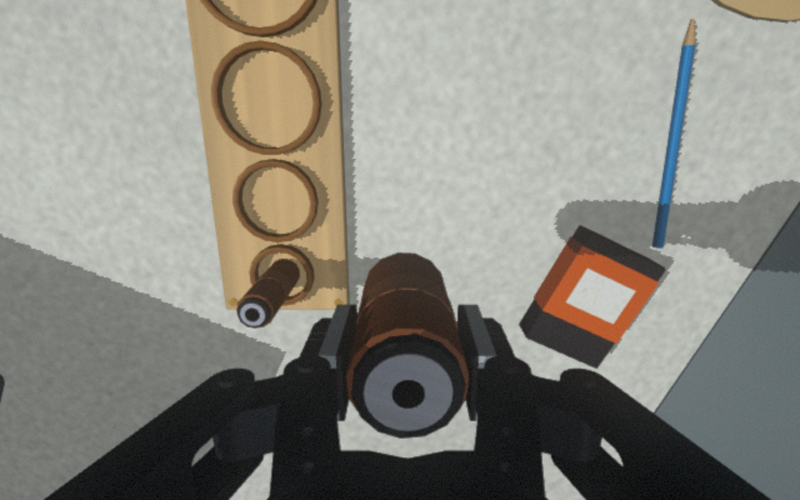

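Drum 1 stands in ring 1, its top at (253,313) and the ring at (282,275). The held drum 2's top is at (407,392), ring 2 is at (276,200) and ring 3 at (266,97).

```bash
python3 - <<'E'
from h import *
c=np.load("w4.npz");W=cloud(c)
w=lambda x,y,z:world(c,(x+.5)/1.25-.5,(y+.5)/1.25-.5,z).round(4)
print("d1",w(253,313,.085),"r1",w(282,275,.018),"r2",w(276,200,.018),"r3",w(266,97,.018),"d2",w(407,392,.2267),np.nanmedian(W[311:317,312:320].reshape(-1,3),0))
E
```

```text
d1 [0.3992 0.235  0.085 ] r1 [0.3995 0.2353 0.018 ] r2 [0.4545 0.2611 0.018 ] r3 [0.5205 0.2934 0.018 ] d2 [0.4823 0.1648 0.2267] [0.48196354 0.16852306 0.22838436]
```

jog_arm --increments '[{"x":-10,"y":34,"z":0,"ax":0,"ay":0,"az":0,"jaw":0.2},{"x":-10,"y":34,"z":0,"ax":0,"ay":0,"az":0,"jaw":0.2},{"x":-8,"y":28,"z":-10,"ax":0,"ay":0,"az":0,"jaw":0.2},{"x":0,"y":0,"z":-30,"ax":0,"ay":0,"az":0,"jaw":0.2},{"x":0,"y":0,"z":-30,"ax":0,"ay":0,"az":0,"jaw":0.2}]'

```text
time: 12.27
eef_pos: [0.4589, 0.2632, 0.1371]
tool_rot: [0.974, 0.225, 0.002, -0.0]
ft_force: [-0.0, -0.5, -0.6]
width: 0.434
grip_force: 40.4
```

jog_arm --increments '[{"x":0,"y":0,"z":-25,"ax":0,"ay":0,"az":0,"jaw":0.2},{"x":0,"y":0,"z":-15,"ax":0,"ay":0,"az":0,"jaw":0.2},{"x":0,"y":0,"z":0,"ax":0,"ay":0,"az":0,"jaw":0.2},{"x":0,"y":0,"z":0,"ax":0,"ay":0,"az":0,"jaw":0.2}]'

```text
time: 12.6
eef_pos: [0.4581, 0.2612, 0.0962]
tool_rot: [0.975, 0.224, -0.001, 0.0]
ft_force: [0.5, 0.3, -1.0]
width: 0.432
grip_force: 40.4
```

Now -31 mm to contact.

jog_arm --increments '[{"x":0,"y":0,"z":-15,"ax":0,"ay":0,"az":0,"jaw":0.2},{"x":0,"y":0,"z":-9,"ax":0,"ay":0,"az":0,"jaw":0.2},{"x":0,"y":0,"z":-4,"ax":0,"ay":0,"az":0,"jaw":0.2},{"x":0,"y":0,"z":0,"ax":0,"ay":0,"az":0,"jaw":0.2},{"x":0,"y":0,"z":0,"ax":0,"ay":0,"az":0,"jaw":0.2}]'

```text
time: 13.02
eef_pos: [0.4581, 0.2622, 0.0692]
tool_rot: [0.975, 0.224, 0.0, -0.0]
ft_force: [-0.1, 0.1, -0.0]
width: 0.434
grip_force: 40.4
```

jog_arm --increments '[{"x":0,"y":0,"z":-1,"ax":0,"ay":0,"az":0,"jaw":0.2},{"x":0,"y":0,"z":-1,"ax":0,"ay":0,"az":0,"jaw":0.2},{"x":0,"y":0,"z":0,"ax":0,"ay":0,"az":0,"jaw":0.2},{"x":0,"y":0,"z":0,"ax":0,"ay":0,"az":0,"jaw":0.2}]'

```text
time: 13.35
eef_pos: [0.4578, 0.2623, 0.0668]
tool_rot: [0.975, 0.224, 0.0, -0.0]
ft_force: [0.1, 1.4, -0.7]
width: 0.432
grip_force: 40.4
```

jog_arm --increments '[{"x":0,"y":0,"z":-1,"ax":0,"ay":0,"az":0,"jaw":0.2},{"x":0,"y":0,"z":-1,"ax":0,"ay":0,"az":0,"jaw":0.2},{"x":0,"y":0,"z":0,"ax":0,"ay":0,"az":0,"jaw":0.2},{"x":0,"y":0,"z":0,"ax":0,"ay":0,"az":0,"jaw":0.2}]'

```text
time: 13.68
eef_pos: [0.458, 0.2624, 0.0651]
tool_rot: [0.975, 0.224, 0.0, -0.0]
ft_force: [-0.9, 0.9, 4.3]
width: 0.433
grip_force: 40.6
```

jog_arm --increments '[{"x":0,"y":0,"z":0,"ax":0,"ay":0,"az":0,"jaw":0.2},{"x":0,"y":0,"z":0,"ax":0,"ay":0,"az":0,"jaw":0.5},{"x":0,"y":0,"z":0,"ax":0,"ay":0,"az":0,"jaw":0.8},{"x":0,"y":0,"z":0,"ax":0,"ay":0,"az":0,"jaw":0.8},{"x":0,"y":0,"z":0,"ax":0,"ay":0,"az":0,"jaw":0.8}]'

```text
time: 14.1
eef_pos: [0.4576, 0.2621, 0.0643]
tool_rot: [0.975, 0.224, -0.0, 0.0]
ft_force: [0.9, -0.3, 0.4]
width: 0.803
grip_force: 0.0
```

jog_arm --increments '[{"x":0,"y":0,"z":20,"ax":0,"ay":0,"az":0,"jaw":0.8},{"x":0,"y":0,"z":35,"ax":0,"ay":0,"az":0,"jaw":0.8},{"x":0,"y":0,"z":40,"ax":0,"ay":0,"az":0,"jaw":1},{"x":3,"y":-12,"z":38,"ax":0,"ay":0,"az":0,"jaw":1},{"x":9,"y":-36,"z":12,"ax":0,"ay":0,"az":0,"jaw":1}]'

```text
time: 14.52
eef_pos: [0.4721, 0.2177, 0.2153]
tool_rot: [0.974, 0.226, 0.005, -0.002]
ft_force: [1.9, 0.1, -0.1]
width: 0.997
grip_force: 0.0
```

jog_arm --increments '[{"x":9,"y":-40,"z":0,"ax":0,"ay":0,"az":0,"jaw":1},{"x":9,"y":-40,"z":0,"ax":0,"ay":0,"az":0,"jaw":1},{"x":9,"y":-40,"z":0,"ax":0,"ay":0,"az":0,"jaw":1},{"x":9,"y":-40,"z":0,"ax":0,"ay":0,"az":0,"jaw":1},{"x":9,"y":-40,"z":0,"ax":0,"ay":0,"az":0,"jaw":1}]'

```text
time: 14.93
eef_pos: [0.5147, 0.0123, 0.2096]
tool_rot: [0.974, 0.224, 0.0, 0.0]
ft_force: [0.2, -0.5, 0.1]
width: 1.002
grip_force: 0.0
```

jog_arm --increments '[{"x":9,"y":-40,"z":0,"ax":0,"ay":0,"az":0,"jaw":1},{"x":9,"y":-40,"z":0,"ax":0,"ay":0,"az":0,"jaw":1},{"x":9,"y":-40,"z":0,"ax":0,"ay":0,"az":0,"jaw":1},{"x":9,"y":-40,"z":0,"ax":0,"ay":0,"az":0,"jaw":1},{"x":9,"y":-40,"z":0,"ax":0,"ay":0,"az":0,"jaw":1}]'

```text
time: 15.35
eef_pos: [0.5597, -0.1879, 0.2094]
tool_rot: [0.975, 0.224, -0.0, -0.0]
ft_force: [1.0, 0.2, 0.9]
width: 1.001
grip_force: 0.0
```

jog_arm --increments '[{"x":9,"y":-40,"z":0,"ax":0,"ay":0,"az":0,"jaw":1},{"x":9,"y":-40,"z":0,"ax":0,"ay":0,"az":0,"jaw":1},{"x":9,"y":-40,"z":0,"ax":0,"ay":0,"az":0,"jaw":1},{"x":9,"y":-30,"z":0,"ax":0,"ay":0,"az":0,"jaw":1},{"x":2,"y":-14,"z":0,"ax":0,"ay":0,"az":0,"jaw":1}]'

```text
time: 15.77
eef_pos: [0.5981, -0.354, 0.2085]
tool_rot: [0.975, 0.223, -0.0, 0.001]
ft_force: [-0.2, -0.5, 0.1]
width: 1.001
grip_force: 0.0
```

jog_arm --increments '[{"x":0,"y":0,"z":0,"ax":0,"ay":0,"az":0,"jaw":1},{"x":0,"y":0,"z":0,"ax":0,"ay":0,"az":0,"jaw":1},{"x":0,"y":0,"z":0,"ax":0,"ay":0,"az":0,"jaw":1}]'

```text
time: 16.02
eef_pos: [0.5974, -0.3482, 0.2094]
tool_rot: [0.974, 0.225, -0.0, -0.001]
ft_force: [-0.6, 0.2, 0.4]
width: 1.0
grip_force: 0.0
```

jog_arm --increments '[{"x":0,"y":-3,"z":-40,"ax":0,"ay":0,"az":0,"jaw":1},{"x":0,"y":0,"z":-40,"ax":0,"ay":0,"az":0,"jaw":1},{"x":0,"y":0,"z":-40,"ax":0,"ay":0,"az":0,"jaw":1},{"x":0,"y":0,"z":-26,"ax":0,"ay":0,"az":0,"jaw":1},{"x":0,"y":0,"z":-10,"ax":0,"ay":0,"az":0,"jaw":1}]'

```text
time: 16.43
eef_pos: [0.5952, -0.3491, 0.0492]
tool_rot: [0.974, 0.225, -0.003, -0.003]
ft_force: [-0.5, -0.4, -1.0]
width: 0.999
grip_force: 0.0
```

jog_arm --increments '[{"x":0,"y":0,"z":0,"ax":0,"ay":0,"az":0,"jaw":1},{"x":0,"y":0,"z":0,"ax":0,"ay":0,"az":0,"jaw":0.7},{"x":0,"y":0,"z":0,"ax":0,"ay":0,"az":0,"jaw":0.4},{"x":0,"y":0,"z":0,"ax":0,"ay":0,"az":0,"jaw":0.4},{"x":0,"y":0,"z":0,"ax":0,"ay":0,"az":0,"jaw":0.4}]' --newtons 50

```text
time: 16.85
eef_pos: [0.5991, -0.3532, 0.0567]
tool_rot: [0.975, 0.224, 0.002, 0.001]
ft_force: [-0.1, 1.2, 6.1]
width: 0.585
grip_force: 52.5
```

jog_arm --increments '[{"x":0,"y":0,"z":0,"ax":0,"ay":0,"az":0,"jaw":0.4},{"x":0,"y":0,"z":0,"ax":0,"ay":0,"az":0,"jaw":0.4},{"x":0,"y":0,"z":0,"ax":0,"ay":0,"az":0,"jaw":0.4},{"x":0,"y":0,"z":0,"ax":0,"ay":0,"az":0,"jaw":0.4}]'

```text
time: 17.18
eef_pos: [0.5991, -0.3532, 0.0567]
tool_rot: [0.975, 0.224, 0.002, 0.001]
ft_force: [-0.1, 1.0, 6.4]
width: 0.584
grip_force: 52.5
```

jog_arm --increments '[{"x":0,"y":0,"z":10,"ax":0,"ay":0,"az":0,"jaw":0.4},{"x":0,"y":0,"z":20,"ax":0,"ay":0,"az":0,"jaw":0.4},{"x":0,"y":0,"z":35,"ax":0,"ay":0,"az":0,"jaw":0.4},{"x":0,"y":0,"z":40,"ax":0,"ay":0,"az":0,"jaw":0.4},{"x":0,"y":18,"z":37,"ax":0,"ay":0,"az":0,"jaw":0.4}]'

```text
time: 17.6
eef_pos: [0.5974, -0.3375, 0.198]
tool_rot: [0.975, 0.223, 0.0, 0.002]
ft_force: [1.3, -0.1, -0.7]
width: 0.582
grip_force: 52.3
```

jog_arm --increments '[{"x":-3,"y":34,"z":10,"ax":0,"ay":0,"az":0,"jaw":0.4},{"x":-4,"y":39,"z":0,"ax":0,"ay":0,"az":0,"jaw":0.4},{"x":-4,"y":39,"z":0,"ax":0,"ay":0,"az":0,"jaw":0.4},{"x":-4,"y":39,"z":0,"ax":0,"ay":0,"az":0,"jaw":0.4},{"x":-4,"y":39,"z":0,"ax":0,"ay":0,"az":0,"jaw":0.4}]'

```text
time: 18.02
eef_pos: [0.5781, -0.1434, 0.2067]
tool_rot: [0.975, 0.224, 0.001, 0.0]
ft_force: [0.9, -0.0, -1.5]
width: 0.582
grip_force: 52.5
```

jog_arm --increments '[{"x":-4,"y":39,"z":0,"ax":0,"ay":0,"az":0,"jaw":0.4},{"x":-4,"y":39,"z":0,"ax":0,"ay":0,"az":0,"jaw":0.4},{"x":-4,"y":39,"z":0,"ax":0,"ay":0,"az":0,"jaw":0.4},{"x":-4,"y":39,"z":0,"ax":0,"ay":0,"az":0,"jaw":0.4},{"x":-4,"y":39,"z":0,"ax":0,"ay":0,"az":0,"jaw":0.4}]'

```text
time: 18.43
eef_pos: [0.5582, 0.0518, 0.2067]
tool_rot: [0.975, 0.224, 0.001, 0.0]
ft_force: [1.2, 0.3, -2.2]
width: 0.587
grip_force: 52.5
```

jog_arm --increments '[{"x":-4,"y":39,"z":0,"ax":0,"ay":0,"az":0,"jaw":0.4},{"x":-4,"y":39,"z":0,"ax":0,"ay":0,"az":0,"jaw":0.4},{"x":-2,"y":36,"z":0,"ax":0,"ay":0,"az":0,"jaw":0.4},{"x":0,"y":25,"z":0,"ax":0,"ay":0,"az":0,"jaw":0.4},{"x":0,"y":8,"z":0,"ax":0,"ay":0,"az":0,"jaw":0.4}]'

```text
time: 18.85
eef_pos: [0.5484, 0.2008, 0.2066]
tool_rot: [0.974, 0.226, 0.001, -0.001]
ft_force: [-0.4, -0.5, -1.2]
width: 0.583
grip_force: 52.5
```

jog_arm --increments '[{"x":0,"y":0,"z":0,"ax":0,"ay":0,"az":0,"jaw":0.4},{"x":0,"y":0,"z":0,"ax":0,"ay":0,"az":0,"jaw":0.4},{"x":0,"y":0,"z":0,"ax":0,"ay":0,"az":0,"jaw":0.4}]'

```text
time: 19.1
eef_pos: [0.5488, 0.1957, 0.2058]
tool_rot: [0.975, 0.224, -0.0, 0.0]
ft_force: [-0.2, -0.5, -1.1]
width: 0.585
grip_force: 52.5
```

```bash
python3 - <<'E'
from rig import bot,cams
from h import *
c=cams.get_image("wrist");np.savez("w5.npz",**c)
print(bot.get_state()["eef_pos"])
cv2.imwrite("pics/w5.png",cv2.resize(c["frame"][:,:,::-1],(800,500),interpolation=cv2.INTER_CUBIC))
E
```

```text
[0.54884615 0.19556747 0.20578305]
```

View pics/w5.png

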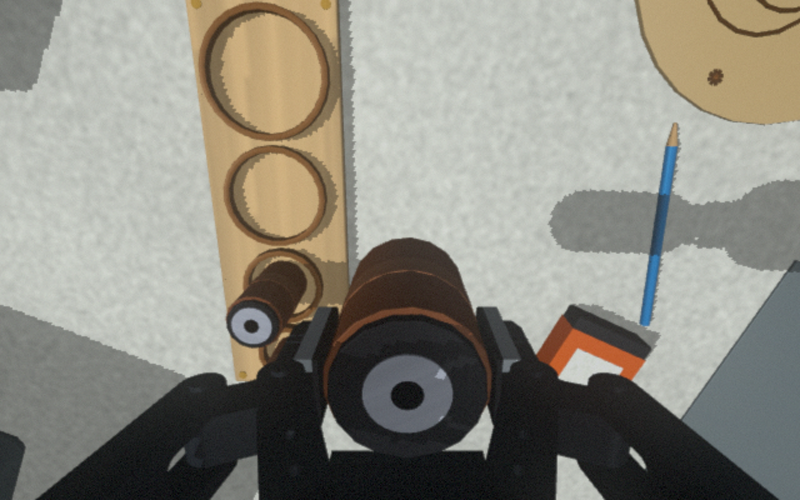

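Drum 2 stands in ring 2, its top at (251,326). The held drum 3's top is at (407,395), ring 3 is at (276,195) and ring 4 at (265,71).

```bash
python3 - <<'E'
from h import *
c=np.load("w5.npz")
w=lambda x,y,z:world(c,(x+.5)/1.25-.5,(y+.5)/1.25-.5,z).round(4)
print("d2",w(251,326,.085),"r2",w(284,285,.018),"r3",w(276,195,.018),"r4",w(265,71,.018),"d3",w(407,395,.2058-.0537+.076))
E
```

```text
d2 [0.4531 0.2636 0.085 ] r2 [0.4553 0.2613 0.018 ] r3 [0.521  0.2929 0.018 ] r4 [0.5989 0.3302 0.018 ] d3 [0.5457 0.1958 0.2281]
```

jog_arm --increments '[{"x":-9,"y":34,"z":0,"ax":0,"ay":0,"az":0,"jaw":0.4},{"x":-9,"y":34,"z":0,"ax":0,"ay":0,"az":0,"jaw":0.4},{"x":-7,"y":29,"z":-10,"ax":0,"ay":0,"az":0,"jaw":0.4},{"x":0,"y":0,"z":-30,"ax":0,"ay":0,"az":0,"jaw":0.4},{"x":0,"y":0,"z":-30,"ax":0,"ay":0,"az":0,"jaw":0.4}]'

```text
time: 19.57
eef_pos: [0.5248, 0.2949, 0.1364]
tool_rot: [0.974, 0.225, 0.002, -0.0]
ft_force: [-1.0, -0.7, -1.8]
width: 0.587
grip_force: 52.9
```

jog_arm --increments '[{"x":0,"y":0,"z":-25,"ax":0,"ay":0,"az":0,"jaw":0.4},{"x":0,"y":0,"z":-15,"ax":0,"ay":0,"az":0,"jaw":0.4},{"x":0,"y":0,"z":0,"ax":0,"ay":0,"az":0,"jaw":0.4},{"x":0,"y":0,"z":0,"ax":0,"ay":0,"az":0,"jaw":0.4}]'

```text
time: 19.9
eef_pos: [0.524, 0.2929, 0.0953]
tool_rot: [0.975, 0.224, -0.001, 0.0]
ft_force: [1.2, 0.8, -1.0]
width: 0.59
grip_force: 52.7
```

jog_arm --increments '[{"x":0,"y":0,"z":-15,"ax":0,"ay":0,"az":0,"jaw":0.4},{"x":0,"y":0,"z":-9,"ax":0,"ay":0,"az":0,"jaw":0.4},{"x":0,"y":0,"z":-5,"ax":0,"ay":0,"az":0,"jaw":0.4},{"x":0,"y":0,"z":0,"ax":0,"ay":0,"az":0,"jaw":0.4},{"x":0,"y":0,"z":0,"ax":0,"ay":0,"az":0,"jaw":0.4}]'

```text
time: 20.32
eef_pos: [0.5241, 0.2941, 0.0671]
tool_rot: [0.975, 0.224, 0.0, -0.0]
ft_force: [-0.3, 0.6, -2.0]
width: 0.586
grip_force: 52.7
```

jog_arm --increments '[{"x":0,"y":0,"z":-1,"ax":0,"ay":0,"az":0,"jaw":0.4},{"x":0,"y":0,"z":-1,"ax":0,"ay":0,"az":0,"jaw":0.4},{"x":0,"y":0,"z":-1,"ax":0,"ay":0,"az":0,"jaw":0.4},{"x":0,"y":0,"z":0,"ax":0,"ay":0,"az":0,"jaw":0.4},{"x":0,"y":0,"z":0,"ax":0,"ay":0,"az":0,"jaw":0.4}]'

```text
time: 20.73
eef_pos: [0.5237, 0.2942, 0.0637]
tool_rot: [0.975, 0.224, 0.0, 0.0]
ft_force: [0.5, -0.9, -2.1]
width: 0.583
grip_force: 52.7
```

jog_arm --increments '[{"x":0,"y":0,"z":-1,"ax":0,"ay":0,"az":0,"jaw":0.4},{"x":0,"y":0,"z":-1,"ax":0,"ay":0,"az":0,"jaw":0.4},{"x":0,"y":0,"z":0,"ax":0,"ay":0,"az":0,"jaw":0.4},{"x":0,"y":0,"z":0,"ax":0,"ay":0,"az":0,"jaw":0.4},{"x":0,"y":0,"z":0,"ax":0,"ay":0,"az":0,"jaw":0.4}]'

```text
time: 21.15
eef_pos: [0.5239, 0.2943, 0.0627]
tool_rot: [0.975, 0.224, 0.0, -0.0]
ft_force: [-1.6, -0.0, 5.0]
width: 0.586
grip_force: 53.7
```

jog_arm --increments '[{"x":0,"y":0,"z":0,"ax":0,"ay":0,"az":0,"jaw":0.6},{"x":0,"y":0,"z":0,"ax":0,"ay":0,"az":0,"jaw":0.8},{"x":0,"y":0,"z":0,"ax":0,"ay":0,"az":0,"jaw":0.9},{"x":0,"y":0,"z":0,"ax":0,"ay":0,"az":0,"jaw":0.9},{"x":0,"y":0,"z":0,"ax":0,"ay":0,"az":0,"jaw":0.9}]'

```text
time: 21.57
eef_pos: [0.5238, 0.2942, 0.0615]
tool_rot: [0.975, 0.224, -0.0, 0.0]
ft_force: [-0.0, 0.0, 0.1]
width: 0.897
grip_force: 0.0
```

jog_arm --increments '[{"x":0,"y":0,"z":20,"ax":0,"ay":0,"az":0,"jaw":0.9},{"x":0,"y":0,"z":35,"ax":0,"ay":0,"az":0,"jaw":0.9},{"x":0,"y":0,"z":40,"ax":0,"ay":0,"az":0,"jaw":1},{"x":0,"y":-12,"z":38,"ax":0,"ay":0,"az":0,"jaw":1},{"x":0,"y":-36,"z":15,"ax":0,"ay":0,"az":0,"jaw":1}]'

```text
time: 21.98
eef_pos: [0.5263, 0.25, 0.2152]
tool_rot: [0.974, 0.226, 0.005, -0.002]
ft_force: [1.2, 0.3, -0.3]
width: 1.0
grip_force: 0.0
```

jog_arm --increments '[{"x":0,"y":-40,"z":0,"ax":0,"ay":0,"az":0,"jaw":1},{"x":0,"y":-40,"z":0,"ax":0,"ay":0,"az":0,"jaw":1},{"x":0,"y":-40,"z":0,"ax":0,"ay":0,"az":0,"jaw":1},{"x":0,"y":-40,"z":0,"ax":0,"ay":0,"az":0,"jaw":1},{"x":0,"y":-40,"z":0,"ax":0,"ay":0,"az":0,"jaw":1}]'

```text
time: 22.4
eef_pos: [0.5233, 0.0444, 0.2097]
tool_rot: [0.974, 0.225, 0.0, 0.0]
ft_force: [0.6, -0.6, -0.9]
width: 0.998
grip_force: 0.0
```

jog_arm --increments '[{"x":0,"y":-40,"z":0,"ax":0,"ay":0,"az":0,"jaw":1},{"x":0,"y":-40,"z":0,"ax":0,"ay":0,"az":0,"jaw":1},{"x":0,"y":-40,"z":0,"ax":0,"ay":0,"az":0,"jaw":1},{"x":0,"y":-40,"z":0,"ax":0,"ay":0,"az":0,"jaw":1},{"x":0,"y":-40,"z":0,"ax":0,"ay":0,"az":0,"jaw":1}]'

```text
time: 22.82
eef_pos: [0.5233, -0.1558, 0.2097]
tool_rot: [0.975, 0.224, 0.0, 0.0]
ft_force: [0.6, -0.0, 0.6]
width: 0.996
grip_force: 0.0
```

jog_arm --increments '[{"x":-2,"y":-40,"z":0,"ax":0,"ay":0,"az":0,"jaw":1},{"x":-2,"y":-38,"z":0,"ax":0,"ay":0,"az":0,"jaw":1},{"x":-2,"y":-30,"z":0,"ax":0,"ay":0,"az":0,"jaw":1},{"x":0,"y":-15,"z":0,"ax":0,"ay":0,"az":0,"jaw":1},{"x":0,"y":-5,"z":0,"ax":0,"ay":0,"az":0,"jaw":1}]'

```text
time: 23.23
eef_pos: [0.5175, -0.2841, 0.2093]
tool_rot: [0.975, 0.223, -0.0, 0.0]
ft_force: [0.1, -0.2, 0.1]
width: 0.997
grip_force: 0.0
```

jog_arm --increments '[{"x":0,"y":0,"z":0,"ax":0,"ay":0,"az":0,"jaw":1},{"x":0,"y":0,"z":0,"ax":0,"ay":0,"az":0,"jaw":1},{"x":0,"y":0,"z":0,"ax":0,"ay":0,"az":0,"jaw":1},{"x":0,"y":0,"z":0,"ax":0,"ay":0,"az":0,"jaw":1}]'

```text
time: 23.57
eef_pos: [0.518, -0.2802, 0.2097]
tool_rot: [0.974, 0.225, 0.0, -0.0]
ft_force: [-0.4, -1.0, -1.0]
width: 0.998
grip_force: 0.0
```

jog_arm --increments '[{"x":0,"y":-3,"z":-35,"ax":0,"ay":0,"az":0,"jaw":1},{"x":0,"y":0,"z":-35,"ax":0,"ay":0,"az":0,"jaw":1},{"x":0,"y":0,"z":-15,"ax":0,"ay":0,"az":0,"jaw":1},{"x":0,"y":0,"z":0,"ax":0,"ay":0,"az":0,"jaw":1},{"x":0,"y":0,"z":0,"ax":0,"ay":0,"az":0,"jaw":1}]'

```text
time: 23.98
eef_pos: [0.5179, -0.2838, 0.1244]
tool_rot: [0.974, 0.225, -0.0, -0.0]
ft_force: [0.8, -0.3, 1.1]
width: 1.0
grip_force: 0.0
```

jog_arm --increments '[{"x":0,"y":0,"z":-15,"ax":0,"ay":0,"az":0,"jaw":1},{"x":0,"y":0,"z":-20,"ax":0,"ay":0,"az":0,"jaw":1},{"x":0,"y":0,"z":-20,"ax":0,"ay":0,"az":0,"jaw":1},{"x":0,"y":0,"z":-12,"ax":0,"ay":0,"az":0,"jaw":1},{"x":0,"y":0,"z":0,"ax":0,"ay":0,"az":0,"jaw":1}]'

```text
time: 24.4
eef_pos: [0.5177, -0.2842, 0.0572]
tool_rot: [0.974, 0.225, -0.0, -0.0]
ft_force: [-0.1, 1.0, -0.2]
width: 1.001
grip_force: 0.0
```

jog_arm --increments '[{"x":0,"y":0,"z":0,"ax":0,"ay":0,"az":0,"jaw":1},{"x":0,"y":0,"z":0,"ax":0,"ay":0,"az":0,"jaw":0.8},{"x":0,"y":0,"z":0,"ax":0,"ay":0,"az":0,"jaw":0.6},{"x":0,"y":0,"z":0,"ax":0,"ay":0,"az":0,"jaw":0.6},{"x":0,"y":0,"z":0,"ax":0,"ay":0,"az":0,"jaw":0.6}]' --newtons 60

```text
time: 24.82
eef_pos: [0.5187, -0.2848, 0.0599]
tool_rot: [0.975, 0.224, 0.001, 0.001]
ft_force: [-0.9, 2.0, 6.9]
width: 0.729
grip_force: 66.4
```

jog_arm --increments '[{"x":0,"y":0,"z":0,"ax":0,"ay":0,"az":0,"jaw":0.6},{"x":0,"y":0,"z":0,"ax":0,"ay":0,"az":0,"jaw":0.6},{"x":0,"y":0,"z":0,"ax":0,"ay":0,"az":0,"jaw":0.6},{"x":0,"y":0,"z":0,"ax":0,"ay":0,"az":0,"jaw":0.6}]'

```text
time: 25.15
eef_pos: [0.5187, -0.2848, 0.06]
tool_rot: [0.975, 0.224, 0.001, 0.001]
ft_force: [-0.6, 2.8, 5.8]
width: 0.731
grip_force: 66.4
```

jog_arm --increments '[{"x":0,"y":0,"z":10,"ax":0,"ay":0,"az":0,"jaw":0.6},{"x":0,"y":0,"z":20,"ax":0,"ay":0,"az":0,"jaw":0.6},{"x":0,"y":0,"z":35,"ax":0,"ay":0,"az":0,"jaw":0.6},{"x":0,"y":0,"z":40,"ax":0,"ay":0,"az":0,"jaw":0.6},{"x":4,"y":18,"z":37,"ax":0,"ay":0,"az":0,"jaw":0.6}]'

```text
time: 25.57
eef_pos: [0.5212, -0.2691, 0.202]
tool_rot: [0.975, 0.223, -0.0, 0.001]
ft_force: [1.0, -0.4, -2.9]
width: 0.733
grip_force: 66.8
```

jog_arm --increments '[{"x":8,"y":34,"z":8,"ax":0,"ay":0,"az":0,"jaw":0.6},{"x":8,"y":38,"z":0,"ax":0,"ay":0,"az":0,"jaw":0.6},{"x":8,"y":38,"z":0,"ax":0,"ay":0,"az":0,"jaw":0.6},{"x":8,"y":38,"z":0,"ax":0,"ay":0,"az":0,"jaw":0.6},{"x":8,"y":38,"z":0,"ax":0,"ay":0,"az":0,"jaw":0.6}]'

```text
time: 25.98
eef_pos: [0.5616, -0.0792, 0.2086]
tool_rot: [0.975, 0.224, 0.0, 0.0]
ft_force: [0.3, -0.0, -2.7]
width: 0.73
grip_force: 66.9
```

jog_arm --increments '[{"x":8,"y":38,"z":0,"ax":0,"ay":0,"az":0,"jaw":0.6},{"x":8,"y":38,"z":0,"ax":0,"ay":0,"az":0,"jaw":0.6},{"x":8,"y":38,"z":0,"ax":0,"ay":0,"az":0,"jaw":0.6},{"x":8,"y":38,"z":0,"ax":0,"ay":0,"az":0,"jaw":0.6},{"x":8,"y":38,"z":0,"ax":0,"ay":0,"az":0,"jaw":0.6}]'

```text
time: 26.4
eef_pos: [0.6016, 0.111, 0.2084]
tool_rot: [0.975, 0.224, 0.0, 0.0]
ft_force: [1.5, -0.7, -3.4]
width: 0.734
grip_force: 66.9
```

jog_arm --increments '[{"x":8,"y":38,"z":0,"ax":0,"ay":0,"az":0,"jaw":0.6},{"x":8,"y":38,"z":0,"ax":0,"ay":0,"az":0,"jaw":0.6},{"x":8,"y":30,"z":0,"ax":0,"ay":0,"az":0,"jaw":0.6},{"x":0,"y":15,"z":0,"ax":0,"ay":0,"az":0,"jaw":0.6},{"x":0,"y":3,"z":0,"ax":0,"ay":0,"az":0,"jaw":0.6}]'

```text
time: 26.82
eef_pos: [0.6254, 0.2363, 0.2076]
tool_rot: [0.974, 0.226, 0.0, -0.0]
ft_force: [-0.1, -0.3, -2.2]
width: 0.732
grip_force: 67.0
```

jog_arm --increments '[{"x":0,"y":0,"z":0,"ax":0,"ay":0,"az":0,"jaw":0.6},{"x":0,"y":0,"z":0,"ax":0,"ay":0,"az":0,"jaw":0.6},{"x":0,"y":0,"z":0,"ax":0,"ay":0,"az":0,"jaw":0.6},{"x":0,"y":0,"z":0,"ax":0,"ay":0,"az":0,"jaw":0.6}]'

```text
time: 27.15
eef_pos: [0.6258, 0.2316, 0.2079]
tool_rot: [0.975, 0.223, 0.0, 0.0]
ft_force: [0.3, -0.0, -2.8]
width: 0.727
grip_force: 67.0
```

```bash
python3 - <<'E'
from rig import bot,cams
from h import *
c=cams.get_image("wrist");np.savez("w6.npz",**c)
print(bot.get_state()["eef_pos"])
cv2.imwrite("pics/w6.png",cv2.resize(c["frame"][:,:,::-1],(800,500),interpolation=cv2.INTER_CUBIC))
E
```

```text
[0.62574266 0.23173341 0.20792012]
```

View pics/w6.png

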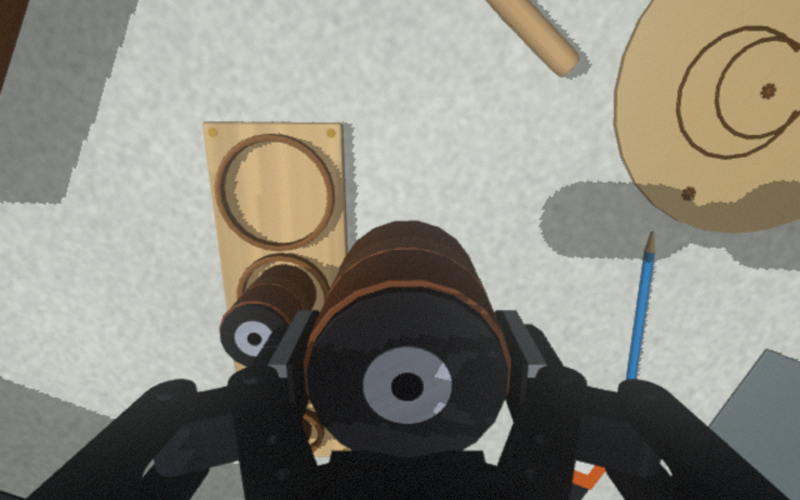

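Drum 3 stands in ring 3, its top at (254,338). The held drum 4's top is at (407,387) and ring 4 is at (276,191).

```bash
python3 - <<'E'
from h import *
c=np.load("w6.npz")
w=lambda x,y,z:world(c,(x+.5)/1.25-.5,(y+.5)/1.25-.5,z).round(4)
print("d3",w(254,338,.085),"r4",w(276,191,.018),"d4",w(407,387,.2079-.057+.076))
E
```

```text
d3 [0.5212 0.295  0.085 ] r4 [0.6002 0.3303 0.018 ] d4 [0.623  0.2318 0.2269]
```

jog_arm --increments '[{"x":-9,"y":34,"z":0,"ax":0,"ay":0,"az":0,"jaw":0.6},{"x":-8,"y":34,"z":0,"ax":0,"ay":0,"az":0,"jaw":0.6},{"x":-6,"y":29,"z":-10,"ax":0,"ay":0,"az":0,"jaw":0.6},{"x":0,"y":0,"z":-30,"ax":0,"ay":0,"az":0,"jaw":0.6},{"x":0,"y":0,"z":-30,"ax":0,"ay":0,"az":0,"jaw":0.6}]'

```text
time: 27.62
eef_pos: [0.6034, 0.3319, 0.1388]
tool_rot: [0.974, 0.225, 0.003, -0.001]
ft_force: [0.0, -0.8, -4.7]
width: 0.73
grip_force: 67.4
```

jog_arm --increments '[{"x":0,"y":0,"z":-25,"ax":0,"ay":0,"az":0,"jaw":0.6},{"x":0,"y":0,"z":-15,"ax":0,"ay":0,"az":0,"jaw":0.6},{"x":0,"y":0,"z":0,"ax":0,"ay":0,"az":0,"jaw":0.6},{"x":0,"y":0,"z":0,"ax":0,"ay":0,"az":0,"jaw":0.6}]'

```text
time: 27.95
eef_pos: [0.6027, 0.3294, 0.0972]
tool_rot: [0.975, 0.224, -0.001, 0.0]
ft_force: [-0.2, -0.4, -2.4]
width: 0.73
grip_force: 67.2
```

jog_arm --increments '[{"x":0,"y":0,"z":-15,"ax":0,"ay":0,"az":0,"jaw":0.6},{"x":0,"y":0,"z":-7,"ax":0,"ay":0,"az":0,"jaw":0.6},{"x":0,"y":0,"z":-5,"ax":0,"ay":0,"az":0,"jaw":0.6},{"x":0,"y":0,"z":0,"ax":0,"ay":0,"az":0,"jaw":0.6},{"x":0,"y":0,"z":0,"ax":0,"ay":0,"az":0,"jaw":0.6}]'

```text
time: 28.37
eef_pos: [0.6031, 0.3302, 0.0713]
tool_rot: [0.975, 0.224, 0.0, -0.0]
ft_force: [0.5, -0.6, -4.1]
width: 0.734
grip_force: 67.2
```

Ring 4 needs z of about .066.

jog_arm --increments '[{"x":0,"y":0,"z":-2,"ax":0,"ay":0,"az":0,"jaw":0.6},{"x":0,"y":0,"z":-1,"ax":0,"ay":0,"az":0,"jaw":0.6},{"x":0,"y":0,"z":-1,"ax":0,"ay":0,"az":0,"jaw":0.6},{"x":0,"y":0,"z":0,"ax":0,"ay":0,"az":0,"jaw":0.6},{"x":0,"y":0,"z":0,"ax":0,"ay":0,"az":0,"jaw":0.6}]'

```text
time: 28.78
eef_pos: [0.6028, 0.3302, 0.0667]
tool_rot: [0.975, 0.224, 0.0, 0.0]
ft_force: [-0.4, -0.5, -3.2]
width: 0.732
grip_force: 67.2
```

jog_arm --increments '[{"x":0,"y":0,"z":-1,"ax":0,"ay":0,"az":0,"jaw":0.6},{"x":0,"y":0,"z":0,"ax":0,"ay":0,"az":0,"jaw":0.6},{"x":0,"y":0,"z":0,"ax":0,"ay":0,"az":0,"jaw":0.6},{"x":0,"y":0,"z":0,"ax":0,"ay":0,"az":0,"jaw":0.6}]'

```text
time: 29.12
eef_pos: [0.6029, 0.3303, 0.0661]
tool_rot: [0.975, 0.224, 0.0, -0.0]
ft_force: [-0.5, -0.2, -0.9]
width: 0.733
grip_force: 67.5
```

Contact is just starting; 1 mm more, then open fully and withdraw straight up.

jog_arm --increments '[{"x":0,"y":0,"z":-1,"ax":0,"ay":0,"az":0,"jaw":0.6},{"x":0,"y":0,"z":0,"ax":0,"ay":0,"az":0,"jaw":0.6},{"x":0,"y":0,"z":0,"ax":0,"ay":0,"az":0,"jaw":0.8},{"x":0,"y":0,"z":0,"ax":0,"ay":0,"az":0,"jaw":1},{"x":0,"y":0,"z":0,"ax":0,"ay":0,"az":0,"jaw":1}]'

```text
time: 29.53
eef_pos: [0.603, 0.3303, 0.0647]
tool_rot: [0.975, 0.224, 0.0, -0.0]
ft_force: [0.5, 0.5, 0.7]
width: 1.0
grip_force: 0.0
```

jog_arm --increments '[{"x":0,"y":0,"z":0,"ax":0,"ay":0,"az":0,"jaw":1},{"x":0,"y":0,"z":0,"ax":0,"ay":0,"az":0,"jaw":1},{"x":0,"y":0,"z":10,"ax":0,"ay":0,"az":0,"jaw":1},{"x":0,"y":0,"z":20,"ax":0,"ay":0,"az":0,"jaw":1},{"x":0,"y":0,"z":30,"ax":0,"ay":0,"az":0,"jaw":1}]'

```text
time: 29.95
eef_pos: [0.6013, 0.3294, 0.1229]
tool_rot: [0.975, 0.224, -0.003, 0.001]
ft_force: [-0.2, 0.7, -0.2]
width: 1.001
grip_force: 0.0
```

jog_arm --increments '[{"x":0,"y":0,"z":40,"ax":0,"ay":0,"az":0,"jaw":1},{"x":0,"y":0,"z":40,"ax":0,"ay":0,"az":0,"jaw":1},{"x":0,"y":-35,"z":20,"ax":0,"ay":0,"az":0,"jaw":1},{"x":0,"y":-40,"z":0,"ax":0,"ay":0,"az":0,"jaw":1},{"x":0,"y":-40,"z":0,"ax":0,"ay":0,"az":0,"jaw":1}]'

```text
time: 30.37
eef_pos: [0.6034, 0.2149, 0.2278]
tool_rot: [0.974, 0.225, 0.003, -0.0]
ft_force: [0.5, -1.3, -0.5]
width: 0.999
grip_force: 0.0
```

jog_arm --increments '[{"x":0,"y":-40,"z":0,"ax":0,"ay":0,"az":0,"jaw":1},{"x":0,"y":-35,"z":0,"ax":0,"ay":0,"az":0,"jaw":1},{"x":0,"y":-15,"z":0,"ax":0,"ay":0,"az":0,"jaw":1},{"x":0,"y":0,"z":0,"ax":0,"ay":0,"az":0,"jaw":1},{"x":0,"y":0,"z":0,"ax":0,"ay":0,"az":0,"jaw":1}]'

```text
time: 30.78
eef_pos: [0.603, 0.1251, 0.2253]
tool_rot: [0.975, 0.224, 0.001, -0.0]
ft_force: [1.3, -0.1, -0.6]
width: 0.999
grip_force: 0.0
```

```bash
python3 - <<'E'
from rig import bot,cams
from h import *
c=cams.get_image("top");W=cloud(c);np.savez("t7.npz",**c)
print(bot.get_state()["eef_pos"])
cv2.imwrite("pics/t7.png",cv2.resize(c["frame"][130:260,170:500,::-1],None,fx=2.4,fy=2.4,interpolation=cv2.INTER_CUBIC))
z=W[...,2]
m=np.zeros((400,640),np.uint8);m[130:260,170:500]=(z[130:260,170:500]>.06)&(z[130:260,170:500]<.1)
n,l,st,ce=cv2.connectedComponentsWithStats(m)
for i in range(1,n):
    if st[i,4]<20: continue
    p=W[l==i];p=p[p[:,2]>.07];print(ce[i].round(1),cv2.minEnclosingCircle(p[:,:2].astype(np.float32)),np.median(p[:,2]))
E
```

```text
[0.60296616 0.12602039 0.22508531]
[465.  221.7] ((0.45012032985687256, -0.37364307045936584), 0.023488005623221397) 0.07607616357327918
```

View pics/t7.png

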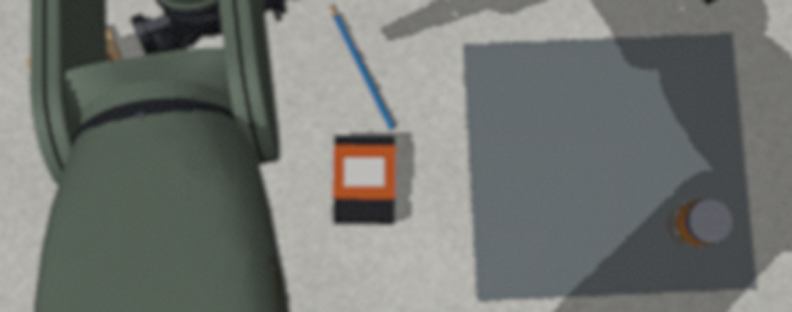

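The jar stands untouched at about (708,221), but the arm hides the rack. The scene camera should see it.

```bash
python3 - <<'E'
from rig import bot,cams
from h import *
c=cams.get_image("scene");cv2.imwrite("pics/s7.png",cv2.resize(c["frame"][110:210,320:480,::-1],None,fx=5,fy=5,interpolation=cv2.INTER_CUBIC))
for n,p in dict(r1=(.4,.2334),r2=(.4555,.259),r3=(.5215,.2905),r4=(.5995,.328)).items(): print(n,((pix(c,(*p,.085))-[320,110])*5).round())
E
```

```text
r1 [188. 191.]
r2 [280. 208.]
r3 [396. 228.]
r4 [541. 253.]
```

View pics/s7.png

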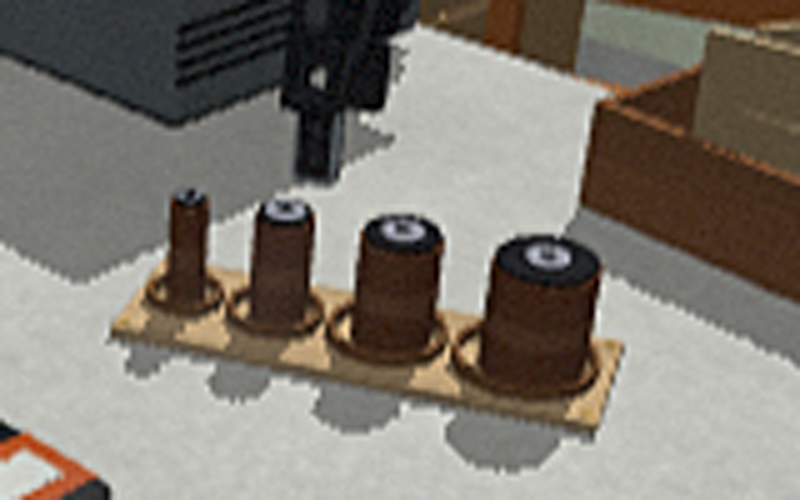

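All four drums stand upright inside their rings: the tops at (190,195), (286,210), (403,229) and (548,255) are within about 1–2 camera pixels of the ring centres.

```bash
python3 -c "
from rig import job;print(job.sign_off())"
```

```text
the job is handed in; nothing more can be done
None
```

All four drums are set down upright in their own rings, the jar is still standing untouched on the mat, and the job was handed in at about 31 s; no pass/fail verdict came back.

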